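# Load the planking press and latch its lever

## Robot

A 7-joint arm with a two-finger parallel gripper is mounted at the origin on the work surface. World frame = base frame: x ahead of the robot, y to its left, z up, the work surface at z = 0. Lengths are in m, angles in rad, forces in N, time in s.
With the tool pointing down it reaches from about 0.4 to 0.875 m from the base axis. Payload 19.3 kg.
Tool frame: the origin (TCP) lies midway between the tips of the shut fingers; the grasp point (between the pads) lies 19 mm behind it; z points along the fingers, y is the line along which they close (so a half turn about z gives the same grasp; the last joint's range is limited). The gripper opens to 85 mm and grips with 20 to 120 N. Pads are 22 mm wide; open, the fingers measure 114 mm over their backs; the gripper's body (76 mm by 85 mm) begins 54 mm behind the grasp point. The pads swing forward as they close: fully open they stand 13 mm farther back than shut.
Start: joints at [1.071, 0.521, -0.036, 1.599, 0.021, 1.021, -0.113], TCP at [0.26, -0.568, 0.198] pointing down, gripper open.
Joint ranges: [-2.91, 2.91], [-0.3, 2.13], [-1.5, 1.42], [0.17, 2.43], [-1.26, 4.41], [0.16, 1.93], [-2.52, 2.52]. Speed limits (rad/s): [1.89, 1.89, 2.39, 2.39, 3.01, 3.01, 3.01].

## Interface

Orientations are given as [roll, pitch, yaw] about the fixed x, y, z axes, in that order (R = Rz(yaw) Ry(pitch) Rx(roll)).
In Python, from workcell import bot gives the robot as it stands.
- The arm moves only by the tool move_arm, never from a script. Its argument "series" is a list of rows, each a list of 3 entries, a list of its own where there are three numbers: the shift along the tool's x, y, z in cm, then the turn, a rotation vector about the tool's x, y, z in rad, then the opening in per cent of the stroke, from 0 (shut) to 100 (fully open). A call has 1 to 20 rows; each row is the pose to reach, as a shift and turn from the pose commanded when the call began, along the tool's axes at that moment; what a row does not reach only later rows make up. A row lasts 1/12 s, in which the tool goes at most 41.7 mm and 7.16 degrees, less where a joint would pass 70% of its speed; a pose out of reach is approached as far as the arm can. A call with a gripper value outside its range is refused whole. The fingers move at their own pace and stop on an object; "squeeze" is the grip in N (left out, the last holds). Time passes only in rows, so rows that repeat a pose let the fingers close. It gives the time, the measured TCP pose, the force, the opening and the grip force at its end, in the units of the state.
- bot.observe(): the state, without advancing time (a new reading comes with each control period).
- bot.grab_frame(name): name is "scene" or "top" or "wrist"; returns (picture, depth): 400x640x3 uint8, red, green, blue; 400x640 float32, m along the optical axis (not along the pixel's ray), 0 where there is no reading.
- bot.camera_params(name): a dict with "fovy" (degrees; the focal length in pixels is half the picture's height over the tangent of half this angle, whatever the lens; pixels are square), "cx", "cy" (the principal point, pixels), "R" (3x3) and "t" (3): a world point X has camera coordinates R X + t; the wrist camera has in their place "tool_from_camera" (4x4, takes a point from camera to tool coordinates, whose origin is the TCP and whose axes are the flange's). Camera axes: x right, y down, z forward; pixel columns grow to the right and rows downward; lengths in m; the calibration is good to about 2 mm. The wrist camera is an equidistant fisheye: a pixel r from the principal point sees the ray r / f radians off the axis. A picture is of the moment at which its call begins: read the wrist's pose just before it. camera_params takes no time and is no camera call.
- bot.job_done(): hands the job in; it is judged then, once.
Trained networks look in the newest picture that a camera, given by its name, has taken for a name from the list of things; names that differ only in an ending like _2 or _b are one class to them, and where a whole thing is asked for, a point or a joint stands for the part that bears it (a point fixed in the world has none). Each returns a list of dicts, best first, with "conf" (0 to 1); they miss things now and then, are a little off and sometimes report something else, mostly with a low value. They report only what shows in the picture. A call takes as long as a camera call. They do not tell look-alikes from the thing itself.
- bot.find_in(camera, thing): "bbox" ([left, top, right, bottom] in pixels, round what is visible of it).
- bot.trace(camera, thing): "mask" (400x640 bool, what is visible of it) and "bbox" ([left, top, right, bottom] in pixels, round what is visible of it).
The state is a dict: "clock": time; "qpos": joint angles; "qd": joint speeds; "joint_efforts": joint torques, N m; "position": TCP position; "tool_rot": TCP orientation; "force": force on the tool from outside, world axes, zero at the start; "moment": the same for the moment, N m; "grip_width": finger opening in m; "finger_force": force on a finger pad.
Only numpy, scipy, OpenCV 4.12 (cv2) and the standard library are available. Lean on these libraries where they do the work, as an engineer would, in place of code of your own. Each camera call takes 0.05 s, during which the arm holds its last target. There are 200 camera calls.

## Task

Load the hand press: lay all the planking strips that stand on end in the rack flat on the bed, one on top of the other, each with its end slot pushed home on the upright key at the far end of the bed, then lay the beech caul on top of them on the key in the same way, all in line with the bed. (A strip pinched near its top swings level in the fingers if its foot is pressed on the cart top.) When the stack is complete and let go, pull the long lever down until the pawl catches and holds it with the stack squeezed, and leave the other things on the cart where they are.

Things in the scene. Friction and masses are not known exactly. Their poses are not given: they have to be found in the camera images.
- strip1_mid (a point): limewood planking strip 180 x 32 x 12 mm, 45 g; three or all four are present, standing on end in rack pockets. Both ends alike: an open slot 16 mm wide, 18 mm deep, right through the thickness. This point is its centre; z along the length, x across the width, y through the thickness. Pinched across the 32 mm width near one end, it turns in a light grip when the other end is pressed on the cart
- strip2_mid (a point): limewood planking strip 180 x 32 x 12 mm, 45 g; three or all four are present, standing on end in rack pockets. Both ends alike: an open slot 16 mm wide, 18 mm deep, right through the thickness. This point is its centre; z along the length, x across the width, y through the thickness. Pinched across the 32 mm width near one end, it turns in a light grip when the other end is pressed on the cart
- strip3_mid (a point): limewood planking strip 180 x 32 x 12 mm, 45 g; three or all four are present, standing on end in rack pockets. Both ends alike: an open slot 16 mm wide, 18 mm deep, right through the thickness. This point is its centre; z along the length, x across the width, y through the thickness. Pinched across the 32 mm width near one end, it turns in a light grip when the other end is pressed on the cart
- strip4_mid (a point): limewood planking strip 180 x 32 x 12 mm, 45 g; three or all four are present, standing on end in rack pockets. Both ends alike: an open slot 16 mm wide, 18 mm deep, right through the thickness. This point is its centre; z along the length, x across the width, y through the thickness. Pinched across the 32 mm width near one end, it turns in a light grip when the other end is pressed on the cart
- caul: pressing caul: a darker, wider and thicker beech board, 180 x 40 x 16 mm, 85 g, with the same open slot (16 mm wide, 18 mm deep) in each end; it lies flat on the cart. Origin at the centre of its underside (the lower face as it lies); x along the length, y across the width, z up. In the press it lies at home like a strip, on top of them all
- rack: dark wood rack, fixed, 62 x 160 x 55 mm, four pockets in a row along its y axis, 36 mm apart (y = -54, -18, 18, 54 mm). Pockets 37 mm (x) by 16 mm (y), 45 mm deep, floor 10 mm above the cart; strips in it reach 190 mm above the cart. Origin under its centre, on the cart. The cart top between the rack and the press lever, on the robot's side, is clear
- press: green hand press, fixed. Origin on the cart below the ram's axis; x points to the column (behind x = 50 mm), y to the side where strips go in, z up. Base x -55 to 120, y -65 to 65, 22 mm high. Head y -28 to 28, x -25 to 108, z 152 to 238 mm; the ram's top reaches z 265 mm
- bed (a point): middle of the steel bed plate's top, on the ram's axis, 40 mm above the cart. The plate is 70 mm (press x) by 110 mm (press y). The raised platen, 46 x 68 mm, is 85 mm above it
- key (a point): foot of the key's rounded nose on the bed top (press x = 0, y = -40, z = 40 mm). The key is an upright steel blade 10 mm wide, 66 mm tall, near the bed's -y end. The slot's bottom comes to rest against this nose
- home (a point): where a strip's centre lies, seen from above, when it is home: press x = 0, y = 32 mm, long axis along the press's y; inner end at y = -58, outer end at y = 122 mm, 67 mm out over the cart beyond the bed. Site at bed-top height (40 mm); the first strip's centre is 6 mm above, each further one 12 mm more; the caul comes on top
- lever (a joint): angle of the press's long lever (rad): 0 raised (37 degrees above level, pointing to the press's -x), grows as it is pulled down, stop at 1.16. A spring lifts it (4 to 12 N at the grip); past about 1.07 the pawl drops behind its tooth and then holds it at about 1.04. It drives the ram down 40 mm per rad
- lever_grip (a point): point on the upper face of the lever's dark wooden grip (80 mm long, 26 mm wide, 22 mm thick), at mid length, 190 mm from the hinge; press down here
- lever_hinge (a point): the lever's hinge axis (along the press's y), in the middle of the lever's width, on the press's -y side (press x = 50, y = -49, z = 195 mm)
- pawl (a joint): angle of the sprung pawl on the ratchet wheel by the lever's hub (rad): 0 down, up to about 0.2 while the tooth passes under it
- platen (a joint): how far the sprung platen under the ram is pushed up against its springs (m): 0 free, about 0.008 to 0.022 when it squeezes the caul and three or four strips
- capstan: brass model capstan, 72 mm wide foot, 88 mm tall, bars out to 55 mm radius. Bystander. Origin at the centre of its underside
- sanding_block: aluminium sanding block 110 x 55 x 35 mm. Bystander. Origin at the centre of its underside
- cork_jar: glass jar with a cork stopper, 72 mm wide, 120 mm tall. Bystander. Origin at the centre of its underside
- cannon1: ebony cannon barrel lying down, 132 mm long, 34 mm thick. Bystander. Origin at the centre of its underside
- cannon2: ebony cannon barrel lying down, 132 mm long, 34 mm thick. Bystander. Origin at the centre of its underside
- glue_bottle: yellow glue bottle, 52 mm wide, 120 mm tall. Bystander. Origin at the centre of its underside
- mallet: wooden mallet lying down, 182 mm long, head 85 mm. Bystander. Origin at the centre of its underside
Not all that is in view belongs to the job. What is shaped like the part that bears strip3_mid but purple is not meant.

How it is judged:
On the way, in this order (a step that is already met when the one before it is completed fails the run):
1. all strips lie stacked flat on the bed with their slots home on the key, let go, lever still up (x of strip1_mid in the frame of press between -0.007 and 0.007 m and y of strip1_mid in the frame of press between 0.026 and 0.04 m and z of strip1_mid in the frame of press between 0.04 and 0.09 m and angle between the y axis of each of strip1_mid, strip2_mid, strip3_mid, strip4_mid and the z axis of press, either way round below 0.09 rad and angle between the z axis of each of strip1_mid, strip2_mid, strip3_mid, strip4_mid and the y axis of press, either way round below 0.09 rad and x of strip2_mid in the frame of press between -0.007 and 0.007 m and y of strip2_mid in the frame of press between 0.026 and 0.04 m and z of strip2_mid in the frame of press between 0.04 and 0.09 m and x of strip3_mid in the frame of press between -0.007 and 0.007 m and y of strip3_mid in the frame of press between 0.026 and 0.04 m and z of strip3_mid in the frame of press between 0.04 and 0.09 m and x of strip4_mid in the frame of press between -0.007 and 0.007 m and y of strip4_mid in the frame of press between 0.026 and 0.04 m and z of strip4_mid in the frame of press between 0.04 and 0.09 m and contact force between the fingers and anything else below 0.05 N and value of joint lever below 0.2 rad), for 0.2 s.
2. the caul lies home on top of the strips, let go, lever still up (all of step 1 and x of caul in the frame of press between -0.007 and 0.007 m and y of caul in the frame of press between 0.026 and 0.04 m and z of caul in the frame of press between 0.07 and 0.094 m and angle between the z axis of caul and the z axis of press, either way round below 0.09 rad and angle between the x axis of caul and the y axis of press, either way round below 0.09 rad), for 0.2 s.
3. the lever is down and the pawl has dropped behind the tooth (value of joint lever above 0.98 rad and value of joint pawl below 0.06 rad), for 0.2 s.
At the end, for the whole second after the job is handed in: every strip present and, on top, the caul lie flat and along the bed (within 5 degrees), within 7 mm of the key's centre line and at most 8 mm short of home; lever latched (joint lever over 0.98, pawl down); platen pushed back over 2 mm by the stack; nothing held (all of step 3 and x of strip1_mid in the frame of press between -0.007 and 0.007 m and y of strip1_mid in the frame of press between 0.026 and 0.04 m and z of strip1_mid in the frame of press between 0.04 and 0.09 m and angle between the y axis of each of strip1_mid, strip2_mid, strip3_mid, strip4_mid and the z axis of press, either way round below 0.09 rad and angle between the z axis of each of strip1_mid, strip2_mid, strip3_mid, strip4_mid and the y axis of press, either way round below 0.09 rad and x of strip2_mid in the frame of press between -0.007 and 0.007 m and y of strip2_mid in the frame of press between 0.026 and 0.04 m and z of strip2_mid in the frame of press between 0.04 and 0.09 m and x of strip3_mid in the frame of press between -0.007 and 0.007 m and y of strip3_mid in the frame of press between 0.026 and 0.04 m and z of strip3_mid in the frame of press between 0.04 and 0.09 m and x of strip4_mid in the frame of press between -0.007 and 0.007 m and y of strip4_mid in the frame of press between 0.026 and 0.04 m and z of strip4_mid in the frame of press between 0.04 and 0.09 m and x of caul in the frame of press between -0.007 and 0.007 m and y of caul in the frame of press between 0.026 and 0.04 m and z of caul in the frame of press between 0.07 and 0.094 m and angle between the z axis of caul and the z axis of press, either way round below 0.09 rad and angle between the x axis of caul and the y axis of press, either way round below 0.09 rad and contact force between the fingers and anything else below 0.05 N and value of joint platen above 0.002 m); the robot touches nothing.
It fails at once if a bystander on the cart was pushed more than 30 mm from its place (distance of any of capstan, sanding_block, cork_jar, cannon1, cannon2, glue_bottle, mallet from where it was at the start of the episode above 0.03 m).
It fails at once if the capstan, jar or glue bottle was tipped over (angle between any of capstan, cork_jar, glue_bottle's own z axis and vertical above 0.5 rad).
Of strip1, strip2, strip3, strip4 only 3 to 4 are there at a start; the rules pass over those that are not, and their reading is None.
At some moment in a run one of caul may be knocked a few centimetres aside while the robot is not near it.
Once in a run the grip may slacken for a moment while it holds something.
It also fails if it takes over 210 s, if anything falls off the work surface, if the arm or the gripper's body presses on something with over 40 N, if the wrist force passes 120 N, or if a joint passes its speed limit or range.

## Working session

There is one attempt and no reset: what is moved stays moved. The work goes in short steps, Python scripts to look and compute and a tool call to move; the robot and the scene stay as the last step left them, time stands still between calls to the robot, and variables do not carry over. Pictures are saved under pics/ and viewed, at most 14 in all, crops included, and the job is handed in when it is done.

Besides the shell and the picture viewer there is one more tool, called after "Call:" as a command line: name --argument value ..., lists and objects as JSON in quotes. move_arm: Moves the arm, as the interface text tells. Its arguments: {"type":"object","properties":{"series":{"type":"array"},"squeeze":{"type":"number"}},"required":["series"]}

```bash
mkdir -p pics; ls
cat > h.py <<'E'
import numpy as np, cv2
from workcell import bot
from scipy.spatial.transform import Rotation as Ro
def grab(n):
    s=bot.observe(); p,d=bot.grab_frame(n); return s,p,d
def cloud(n,d):
    c=bot.camera_params(n); f=200/np.tan(np.radians(c['fovy'])/2)
    v,u=np.mgrid[:400,:640]; X=np.stack([(u-c['cx'])/f*d,(v-c['cy'])/f*d,d],-1)
    return (X-np.array(c['t']))@np.array(c['R'])
def save(n,p): cv2.imwrite('pics/'+n,cv2.cvtColor(p,cv2.COLOR_RGB2BGR))
E
python3 - <<'E'
from h import *
print(bot.observe())
for n in ['scene','top']:
    s,p,d=grab(n); save(n+'0.png',p); np.save(n+'_c.npy',cloud(n,d)); np.save(n+'_p.npy',p); c=bot.camera_params(n); print(n,c['fovy'],np.array(c['R']).round(3).tolist(),c['t'])
    for t in ['strip1_mid','caul','rack','press','lever','capstan','sanding_block','cork_jar','cannon1','glue_bottle','mallet']:
        for r in bot.find_in(n,t)[:5]: print(t,round(r['conf'],2),np.round(r['bbox']).astype(int).tolist())
E
```

```text
pics
{'clock': 0.0, 'qpos': array([ 1.07077889,  0.52199181, -0.03631719,  1.59997086,  0.02117721,
        1.02111068, -0.11281793]), 'qd': array([-0.00066508, -0.00047975, -0.00111887, -0.00048072, -0.00148879,
       -0.00026829, -0.00010039]), 'joint_efforts': array([-1.81615378e-03, -9.27106762e+01,  1.97872102e+00, -3.69939387e+01,
        1.77961669e-02,  8.08605255e-03,  4.48377889e-06]), 'position': array([ 0.26025692, -0.56784068,  0.197653  ]), 'tool_rot': array([-3.14049788e+00,  6.36790943e-05,  4.29768133e-01]), 'force': array([0.71734741, 0.44386123, 0.22773889]), 'moment': array([-0.06447312, -0.03987685, -0.02646658]), 'finger_force': 0.0, 'grip_width': 0.08511187075393346}
scene 55.32514977769616 [[0.444, 0.896, 0.01], [0.714, -0.347, -0.608], [-0.542, 0.277, -0.794]] [-0.25119894 -0.29723426  1.51803723]
strip1_mid 0.25 [229, 168, 274, 267]
caul 0.75 [370, 201, 422, 235]
caul 0.33 [229, 166, 276, 268]
rack 0.74 [161, 230, 191, 286]
rack 0.65 [354, 160, 393, 188]
press 0.81 [231, 171, 318, 310]
lever 0.58 [228, 168, 273, 267]
capstan 0.69 [400, 229, 434, 263]
capsta
[... 351 characters left out ...]
op 48.64763843458676 [[-0.056, -0.998, 0.003], [-0.977, 0.054, -0.205], [0.204, -0.015, -0.979]] [0.01376849 0.58672818 1.37188821]
caul 0.91 [218, 187, 276, 207]
caul 0.51 [396, 156, 433, 172]
rack 0.79 [208, 242, 256, 264]
rack 0.64 [212, 242, 224, 256]
press 0.57 [346, 131, 402, 211]
press 0.37 [197, 243, 211, 259]
lever 0.58 [379, 150, 405, 211]
capstan 0.94 [230, 145, 266, 174]
sanding_block 0.78 [414, 241, 432, 279]
cork_jar 0.95 [169, 177, 196, 198]
cork_jar 0.15 [410, 242, 433, 277]
cannon1 0.8 [415, 186, 451, 206]
cannon1 0.59 [285, 134, 303, 153]
cannon1 0.53 [396, 155, 431, 172]
glue_bottle 0.53 [282, 135, 301, 154]
mallet 0.83 [431, 202, 465, 263]
mallet 0.64 [416, 186, 454, 207]
```

Run:
```python
import cv2
a=cv2.imread('pics/scene0.png')[110:350,140:480]; cv2.imwrite('pics/s1.png',cv2.resize(a,(800,565),interpolation=cv2.INTER_CUBIC))
a=cv2.imread('pics/top0.png')[110:300,150:480]; cv2.imwrite('pics/t1.png',cv2.resize(a,(800,461),interpolation=cv2.INTER_CUBIC))
```

```text
(no output)
```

View pics/s1.png

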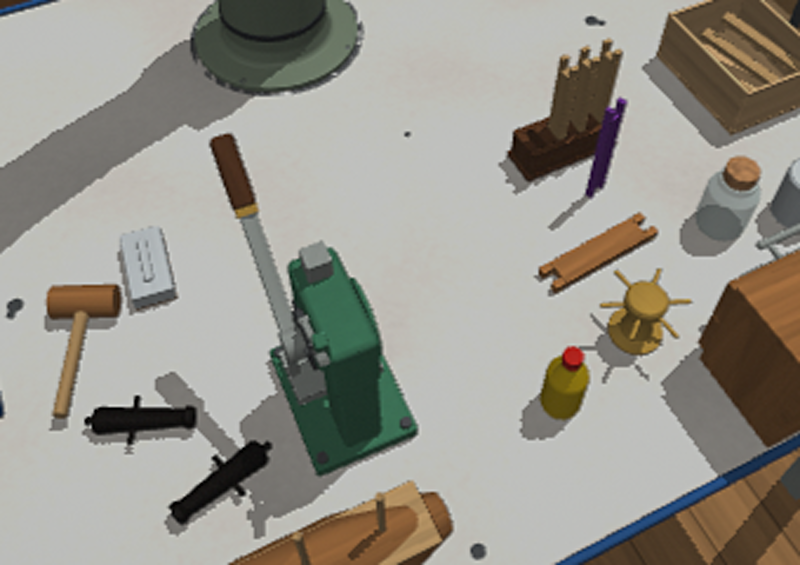

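View pics/t1.png

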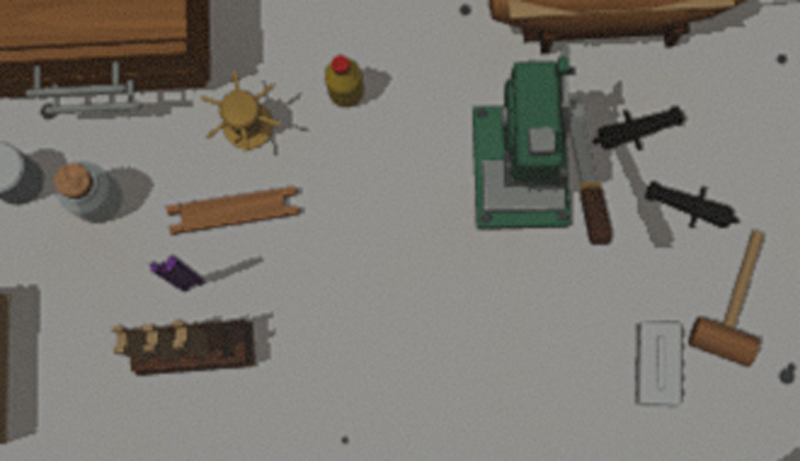

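The scene shows three strips in the rack's left pockets, at top crop (120–185, 335). A purple decoy stands at (180, 272), the caul is at (235, 210), and the press is at (525, 150) with its lever up.

Run:
```python
from h import *
T=np.load('top_c.npy');P=np.load('top_p.npy').astype(int);S=np.load('scene_c.npy');Q=np.load('scene_p.npy').astype(int)
def rep(n,X,m):
    q=X[m]; 
    if len(q)<4: print(n,len(q));return
    (c,s,a)=cv2.minAreaRect((q[:,:2]*1000).astype(np.float32)); print(n,len(q),'rect',np.round(c,1),np.round(s,1),round(a,1),'mean',q.mean(0).round(4),'z',np.percentile(q[:,2],[2,50,98]).round(3))
def reg(X,x0,x1,y0,y1,z0,z1): return (X[...,0]>x0)&(X[...,0]<x1)&(X[...,1]>y0)&(X[...,1]<y1)&(X[...,2]>z0)&(X[...,2]<z1)
for u,v in [(247,197),(230,250),(346,280),(375,167),(370,190),(372,197),(395,205),(420,260),(225,222),(203,250)]: print(u,v,T[v,u].round(3))
for n,X,C in (('top',T,P),('sc',S,Q)):
    g=(C[...,1]>C[...,0]*1.25)&(C[...,1]>C[...,2]*1.1)
    print(n,'green z bins')
    for z0,z1 in ((.01,.032),(.225,.25)): rep('g%g'%z0,X,g&(X[...,2]>z0)&(X[...,2]<z1))
    rep('bed',X,~g&reg(X,.4,.9,-.35,.0,.033,.047))
    rep('ramtop',X,~g&reg(X,.4,.9,-.35,.0,.245,.28))
    b=T
```

```text
247 197 [0.615 0.234 0.02 ]
230 250 [0.432 0.272 0.121]
346 280 [ 0.326 -0.079  0.   ]
375 167 [ 0.626 -0.166  0.268]
370 190 [ 0.613 -0.176  0.035]
372 197 [ 0.592 -0.182  0.02 ]
395 205 [ 0.502 -0.199  0.341]
420 260 [ 0.375 -0.32   0.028]
225 222 [0.519 0.288 0.117]
203 250 [0.431 0.342 0.165]
top green z bins
g0.01 551 rect [ 410.1 -108.2] [260.3 742.7] 68.1 mean [ 0.6443 -0.138   0.0226] z [0.016 0.023 0.029]
g0.225 726 rect [ 391.3 -115.2] [ 72.  688.7] 80.4 mean [ 0.6678 -0.159   0.2374] z [0.23  0.238 0.243]
bed 495 rect [ 614.6 -226.7] [427.8 239.5] 0.2 mean [ 0.6194 -0.174   0.0398] z [0.033 0.04  0.046]
ramtop 240 rect [ 651.5 -180.1] [187.2  69.8] 4.0 mean [ 0.6297 -0.184   0.2618] z [0.246 0.264 0.278]
sc green z bins
g0.01 1252 rect [ 255.3 -363.1] [1117.2  159.3] 24.5 mean [ 0.4997 -0.2713  0.0199] z [0.013 0.02  0.025]
g0.225 961 rect [ 672.6 -163.2] [ 69.2 131.1] 86.8 mean [ 0.6847 -0.1615  0.2357] z [0.228 0.236 0.24 ]
bed 211 rect [ 537.4 -237.4] [302.4 202.1] 11.4 mean [ 0.6337 -0.2078  0.0382] z [0.034 0.039 0.043]
ramtop 374 rect [ 648.7 -178.9] [188.5  70.1] 4.8 mean [ 0.6229 -0.1875  0.2609] z [0.246 0.262 0.279]
```

Run:
```python
from h import *
T=np.load('top_c.npy');P=np.load('top_p.npy').astype(int);S=np.load('scene_c.npy');Q=np.load('scene_p.npy').astype(int)
def rep(n,X,m):
    m=m.astype(np.uint8); k,l,st,_=cv2.connectedComponentsWithStats(m,connectivity=8)
    if k<2: print(n,'none');return
    i=1+np.argmax(st[1:,4]); q=X[l==i]
    (c,s,a)=cv2.minAreaRect((q[:,:2]*1000).astype(np.float32)); print(n,len(q),'rect',np.round(c,1),np.round(s,1),round(a,1),'med',np.median(q,0).round(4))
def reg(X,x0,x1,y0,y1,z0,z1): return (X[...,0]>x0)&(X[...,0]<x1)&(X[...,1]>y0)&(X[...,1]<y1)&(X[...,2]>z0)&(X[...,2]<z1)
for n,X,C in (('top',T,P),('sc',S,Q)):
    g=(C[...,1]>C[...,0]*1.25)&(C[...,1]>C[...,2]*1.1)
    box=reg(X,.5,.8,-.3,-.05,0,.3)
    rep(n+' head',X,g&box&(X[...,2]>.222)&(X[...,2]<.25))
    rep(n+' base',X,g&box&(X[...,2]>.014)&(X[...,2]<.031))
    rep(n+' pressall',X,reg(X,.5,.8,-.3,-.05,.012,.245)&g)
    rep(n+' ram',X,~g&reg(X,.57,.68,-.22,-.12,.25,.28))
    rep(n+' bed',X,~g&reg(X,.5,.72,-.3,-.05,.033,.047))
    rep(n+' caul',X,reg(X,.5,.72,.1,.4,.009,.024))
    rep(n+' rack',X,reg(X,.36,.5,.15,.42,.04,.07))
    rep(n+' rackall',X,reg(X,.36,.5,.15,.42,.012,.07))
    rep(n+' purple',X,reg(X,.45,.6,.2,.4,.02,.25)&(C[...,2]>C[...,1]*1.3))
    rep(n+' lever',X,reg(X,.4,.75,-.33,-.14,.29,.4))
    m=reg(X,.36,.5,.15,.42,.175,.21); k,l=cv2.connectedComponents(m.astype(np.uint8))
    for i in range(1,k):
        q=X[l==i]; print('  top',len(q),q.mean(0).round(4),np.ptp(q,0).round(3))
```

```text
top head 732 rect [ 666.9 -159.6] [ 61.7 128.7] 89.3 med [ 0.6744 -0.1584  0.2376]
top base 534 rect [ 659.5 -161.5] [126.7 171.8] 88.9 med [ 0.6493 -0.1275  0.0226]
top pressall 1378 rect [ 659.1 -161.8] [126.8 172.1] 88.6 med [ 0.6671 -0.1462  0.2312]
top ram 108 rect [ 628.4 -161.5] [27.6 29.3] 86.9 med [ 0.627  -0.1612  0.2651]
top bed 422 rect [ 627.4 -161.3] [108.6  69.4] 88.0 med [ 0.6138 -0.146   0.0406]
top caul 596 rect [619.8 238.1] [ 44.3 178.8] 6.3 med [0.6201 0.2379 0.0163]
top rack 462 rect [434.  294.2] [ 58.2 149.6] 1.5 med [0.4199 0.2664 0.0554]
top rackall 552 rect [436.9 294.2] [ 66.9 156.3] 1.6 med [0.4194 0.2632 0.0545]
top purple 115 rect [521.  296.1] [11.4 32.4] 19.2 med [0.518  0.2961 0.1344]
top lever 259 rect [ 528.  -207.7] [26.2 76.8] 87.2 med [ 0.5236 -0.206   0.3238]
  top 22 [0.4437 0.3123 0.1862] [0.008 0.012 0.019]
  top 17 [0.4458 0.2764 0.1863] [0.009 0.012 0.018]
  top 16 [0.4437 0.3476 0.1873] [0.008 0.012 0.017]
  top 2 [0.4353 0.3525 0.1759] [0.003 0.002 0.002]
  top 2 [0.4319 0.3436 0.1765] [0.003 0.002 0.002]
  top 17 [0.4199 0.3124 0.1866] 
[... 535 characters left out ...]
 caul 548 rect [623.4 240.3] [ 43.1 180.8] 6.3 med [0.6236 0.2362 0.0138]
sc rack 433 rect [436.3 285.4] [ 61.6 131.4] 2.3 med [0.4466 0.2731 0.0523]
sc rackall 636 rect [437.  284.7] [ 61.9 133.1] 1.4 med [0.4508 0.268  0.0501]
sc purple 248 rect [495.5 322.3] [ 22.1 109.1] 48.1 med [0.5287 0.2895 0.1118]
sc lever 366 rect [ 533.3 -206.1] [26.1 68.6] 88.3 med [ 0.533  -0.2068  0.3157]
  top 19 [0.4233 0.3496 0.1838] [0.009 0.013 0.016]
  top 18 [0.4239 0.3135 0.1832] [0.009 0.013 0.015]
  top 20 [0.4472 0.3501 0.183 ] [0.009 0.012 0.015]
  top 19 [0.4254 0.2791 0.1828] [0.009 0.012 0.014]
  top 19 [0.4482 0.3141 0.1844] [0.009 0.012 0.013]
  top 18 [0.4498 0.279  0.1844] [0.011 0.012 0.011]
```

Call:
move_arm --series '[[[0, 0, -20], [0, 0, 0], 100], [[0, 0, -20], [0, 0, 0], 100], [[0, 0, -20], [0, 0, 0], 100], [[0, 0, -20], [0, 0, 0], 100], [[0, 0, -20], [0, 0, 0], 100], [[0, 0, -20], [0, 0, 0], 100]]'

```text
clock: 1.7
position: [0.2611, -0.5696, 0.4053]
tool_rot: [3.132, -0.001, 0.429]
force: [0.6, -0.7, -0.9]
grip_width: 0.0856
finger_force: 0.0
```

```bash
cat >> h.py <<'E'
def pose():
    s=bot.observe(); return np.array(s['position']),Ro.from_euler('xyz',s['tool_rot']),s
def plan(*tg,p=None,R=None):
    "targets (x,y,z,yaw[,tilt about tool y]) -> tool-frame shift cm, rotvec"
    if p is None: p,R,s=pose(); print('at',p.round(4),s['tool_rot'].round(4),'F',np.round(s['force'],1),'w',round(s['grip_width'],4),'f',round(s['finger_force'],1),'t',round(s['clock'],1))
    for t in tg:
        Rt=Ro.from_euler('xyz',[np.pi,0,t[3]])*Ro.from_rotvec([0,t[4] if len(t)>4 else 0,0])
        print(t,'->',(R.inv().apply(np.array(t[:3])-p)*100).round(2).tolist(),(R.inv()*Rt).as_rotvec().round(3).tolist())
PO=np.array([.628,-.161]);PY=-.03
def press(x,y): c,s=np.cos(PY),np.sin(PY); return PO+np.array([c*x-s*y,s*x+c*y])
def inpress(X):
    c,s=np.cos(PY),np.sin(PY); d=np.asarray(X)[...,:2]-PO; return np.stack([c*d[...,0]+s*d[...,1],-s*d[...,0]+c*d[...,1]],-1)
E
python3 - <<'E'
from h import *
plan((.42,0,.4,1.1),(.435,.278,.4,1.596))
E
```

```text
at [ 0.2611 -0.5696  0.4053] [ 3.1323e+00 -7.0000e-04  4.2950e-01] F [ 0.6 -0.7 -0.9] w 0.0856 f 0.0 t 1.7
(0.42, 0, 0.4, 1.1) -> [38.17, -45.17, 0.15] [0.009, 0.002, -0.671]
(0.435, 0.278, 0.4, 1.596) -> [51.11, -69.82, -0.07] [0.009, 0.005, -1.167]
```

Call:
move_arm --series '[[[38.2, -45.2, 0], [0, 0, -0.67], 60], [[38.2, -45.2, 0], [0, 0, -0.67], 60], [[38.2, -45.2, 0], [0, 0, -0.67], 60], [[38.2, -45.2, 0], [0, 0, -0.67], 60], [[38.2, -45.2, 0], [0, 0, -0.67], 60], [[38.2, -45.2, 0], [0, 0, -0.67], 60], [[38.2, -45.2, 0], [0, 0, -0.67], 60], [[38.2, -45.2, 0], [0, 0, -0.67], 60], [[38.2, -45.2, 0], [0, 0, -0.67], 60], [[38.2, -45.2, 0], [0, 0, -0.67], 60], [[38.2, -45.2, 0], [0, 0, -0.67], 60], [[38.2, -45.2, 0], [0, 0, -0.67], 60], [[51.1, -69.8, 0], [0, 0, -1.167], 60], [[51.1, -69.8, 0], [0, 0, -1.167], 60], [[51.1, -69.8, 0], [0, 0, -1.167], 60], [[51.1, -69.8, 0], [0, 0, -1.167], 60], [[51.1, -69.8, 0], [0, 0, -1.167], 60], [[51.1, -69.8, 0], [0, 0, -1.167], 60], [[51.1, -69.8, 0], [0, 0, -1.167], 60], [[51.1, -69.8, 0], [0, 0, -1.167], 60]]'

```text
clock: 3.37
position: [0.4303, 0.2468, 0.3984]
tool_rot: [3.141, -0.0, 1.596]
force: [1.0, -1.3, 0.3]
grip_width: 0.0511
finger_force: 0.0
```

```bash
cat >> h.py <<'E'
def wcloud(s,d):
    c=bot.camera_params('wrist'); f=200/np.tan(np.radians(c['fovy'])/2)
    v,u=np.mgrid[:400,:640]; a=(u-c['cx'])/f; b=(v-c['cy'])/f; r=np.hypot(a,b)+1e-9
    k=np.tan(np.minimum(r,1.45))/r; X=np.stack([a*k*d,b*k*d,d],-1)
    M=np.array(c['tool_from_camera']); X=X@M[:3,:3].T+M[:3,3]
    W=Ro.from_euler('xyz',s['tool_rot']).apply(X.reshape(-1,3)).reshape(X.shape)+s['position']
    W[d<=0]=np.nan; return W
def reg(X,x0,x1,y0,y1,z0,z1): return (X[...,0]>x0)&(X[...,0]<x1)&(X[...,1]>y0)&(X[...,1]<y1)&(X[...,2]>z0)&(X[...,2]<z1)
E
python3 - <<'E'
from h import *
s,p,d=grab('wrist'); save('w1.png',p); X=wcloud(s,d)
m=reg(X,.36,.5,.15,.42,.17,.21); k,l=cv2.connectedComponents(m.astype(np.uint8))
for i in range(1,k):
    q=X[l==i]
    if len(q)>8: print('  top',len(q),q.mean(0).round(4),np.ptp(q,0).round(3))
plan((.435,.278,.22,1.596))
E
```

```text
top 271 [0.4316 0.3523 0.1812] [0.032 0.013 0.021]
  top 225 [0.4315 0.3158 0.1805] [0.031 0.011 0.022]
  top 254 [0.4339 0.282  0.1802] [0.032 0.012 0.021]
at [0.429  0.2543 0.3979] [-3.1408 -0.0037  1.603 ] F [-7.7  4.1 -7.7] w 0.0516 f 0.0 t 3.4
(0.435, 0.278, 0.22, 1.596) -> [2.28, 0.69, 17.8] [-0.001, -0.004, 0.007]
```

View pics/w1.png

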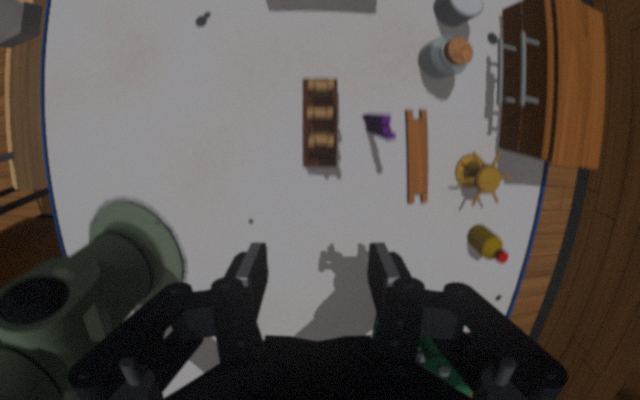

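The wrist view shows three strip tops at (321, 85), (321, 112) and (321, 140), with the decoy at (380, 125), clear of the fingers.

Call:
move_arm --series '[[[2.3, 0.6, 12], [0, 0, 0], 60], [[2.3, 0.6, 12], [0, 0, 0], 60], [[2.3, 0.6, 12], [0, 0, 0], 60], [[2.3, 0.6, 12], [0, 0, 0], 60], [[2.3, 0.6, 12], [0, 0, 0], 60], [[2.3, 0.6, 12], [0, 0, 0], 60]]'

```text
clock: 3.92
position: [0.4364, 0.2683, 0.2803]
tool_rot: [3.14, -0.001, 1.597]
force: [1.3, 0.6, 0.6]
grip_width: 0.0513
finger_force: 0.0
```

Run:
```python
from h import *
s,p,d=grab('wrist'); X=wcloud(s,d)
m=reg(X,.36,.5,.15,.42,.17,.21); k,l=cv2.connectedComponents(m.astype(np.uint8))
for i in range(1,k):
    q=X[l==i]
    if len(q)>8: print('  top',len(q),q.mean(0).round(4),np.ptp(q,0).round(3))
plan((.434,.279,.146,1.596))
```

```text
top 495 [0.4315 0.3524 0.1808] [0.032 0.013 0.021]
  top 512 [0.4311 0.3171 0.1805] [0.031 0.013 0.022]
  top 543 [0.4337 0.2822 0.1805] [0.032 0.013 0.021]
at [0.4366 0.2683 0.2806] [ 3.1390e+00 -1.2000e-03  1.5961e+00] F [ 0.3 -0.2  1.1] w 0.0511 f 0.0 t 4.0
(0.434, 0.279, 0.146, 1.596) -> [1.06, -0.27, 13.46] [0.003, -0.001, 0.0]
```

Call:
move_arm --series '[[[1.2, -0.3, 4], [0, 0, 0], 60], [[1.2, -0.3, 8], [0, 0, 0], 60], [[1.2, -0.3, 11], [0, 0, 0], 60], [[1.2, -0.3, 13.5], [0, 0, 0], 60], [[1.2, -0.3, 13.5], [0, 0, 0], 60], [[1.2, -0.3, 13.5], [0, 0, 0], 30], [[1.2, -0.3, 13.5], [0, 0, 0], 20], [[1.2, -0.3, 13.5], [0, 0, 0], 20], [[1.2, -0.3, 13.5], [0, 0, 0], 20], [[1.2, -0.3, 13.5], [0, 0, 0], 20], [[1.2, -0.3, 9.5], [0, 0, 0], 20], [[1.2, -0.3, 5.5], [0, 0, 0], 20], [[1.2, -0.3, 6], [0, 0, 0], 20]]' --squeeze 40

```text
clock: 5.05
position: [0.435, 0.2827, 0.2266]
tool_rot: [3.132, -0.005, 1.597]
force: [0.9, 0.7, 0.2]
grip_width: 0.0304
finger_force: 40.2
```

Run:
```python
from h import *
s,p,d=grab('wrist'); save('w2.png',p[:, 120:520])
# swing waypoints: grip point G (z=TCP+.019), foot at (.45,fy), r=.155
import math
wp=[(.434,.28,.225,1.57),(.45,-.03,.225,1.57),(.45,-.03,.135,1.57)]
for a in range(10,90,10):
    g=.155*math.cos(math.radians(a)); wp.append((.45,-.03+.155*math.sin(math.radians(a)),g+.006*math.sin(math.radians(a))-.019-.002,1.57))
plan(*wp)
```

```text
at [0.4342 0.2812 0.2224] [ 3.1349e+00 -3.1000e-03  1.5960e+00] F [-0.6 -1.  -2.9] w 0.0301 f 40.2 t 5.1
(0.434, 0.28, 0.225, 1.57) -> [-0.12, -0.02, -0.26] [0.007, -0.003, 0.026]
(0.45, -0.03, 0.225, 1.57) -> [-31.15, 0.79, -0.35] [0.007, -0.003, 0.026]
(0.45, -0.03, 0.135, 1.57) -> [-31.18, 0.73, 8.65] [0.007, -0.003, 0.026]
(0.45, -0.0030845324616257976, 0.13268709078289384, 1.57) -> [-28.49, 0.8, 8.89] [0.007, -0.003, 0.026]
(0.45, 0.023013122215478653, 0.12670447708176982, 1.57) -> [-25.88, 0.86, 9.5] [0.007, -0.003, 0.026]
(0.45, 0.04749999999999999, 0.116233937586588, 1.57) -> [-23.44, 0.92, 10.55] [0.007, -0.003, 0.026]
(0.45, 0.06963207950141359, 0.10159361434156082, 1.57) -> [-21.23, 0.96, 12.02] [0.007, -0.003, 0.026]
(0.45, 0.0887368886834416, 0.08322834616012746, 1.57) -> [-19.32, 1.0, 13.86] [0.007, -0.003, 0.026]
(0.45, 0.10423393758658797, 0.06169615242270664, 1.57) -> [-17.78, 1.02, 16.02] [0.007, -0.003, 0.026]
(0.45, 0.1156523562218158, 0.037651277940194114, 1.57) -> [-16.65, 1.03, 18.43] [0.007, -0.003, 0.026]
(0.45, 0.12264520171689225, 0.011824314056447465, 1.57) -> [-15.96, 1.04, 21.02] [0.007, -0.003, 0.026]
```

View pics/w2.png

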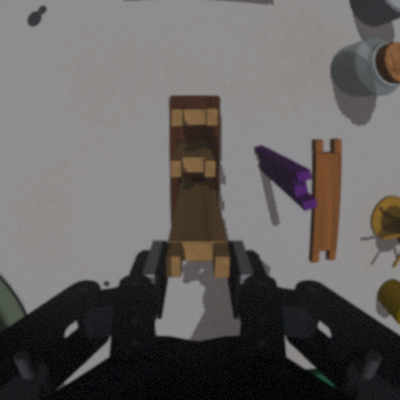

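The strip is held between the fingers, with its slot prongs at (175, 265) and (220, 265).

Call:
move_arm --series '[[[-4, 0.8, 0], [0, 0, 0.026], 20], [[-8, 0.8, 0], [0, 0, 0.026], 20], [[-12, 0.8, 0], [0, 0, 0.026], 20], [[-16, 0.8, 0], [0, 0, 0.026], 20], [[-20, 0.8, 0], [0, 0, 0.026], 20], [[-24, 0.8, 2], [0, 0, 0.026], 20], [[-28, 0.8, 4], [0, 0, 0.026], 20], [[-31, 0.8, 6], [0, 0, 0.026], 20], [[-31.2, 0.8, 8], [0, 0, 0.026], 20], [[-31.2, 0.8, 8], [0, 0, 0.026], 20]]'

```text
clock: 5.93
position: [0.4471, -0.0341, 0.1361]
tool_rot: [-3.138, 0.0, 1.567]
force: [-1.4, 0.5, -1.0]
grip_width: 0.0307
finger_force: 42.8
```

Run:
```python
from h import *
import math
wp=[(.45,-.03,.135,1.57)]
for a in list(range(10,80,10))+[77,81]:
    g=.155*math.cos(math.radians(a)); wp.append((.45,-.03+.155*math.sin(math.radians(a)),g+.006*math.sin(math.radians(a))-.019-.002,1.57))
plan(*wp)
```

```text
at [ 0.4471 -0.0341  0.1361] [-3.1383e+00  2.0000e-04  1.5668e+00] F [-1.4  0.5 -1. ] w 0.0307 f 42.8 t 5.9
(0.45, -0.03, 0.135, 1.57) -> [0.41, 0.28, 0.11] [-0.003, 0.0, -0.003]
(0.45, -0.0030845324616257976, 0.13268709078289384, 1.57) -> [3.1, 0.27, 0.34] [-0.003, 0.0, -0.003]
(0.45, 0.023013122215478653, 0.12670447708176982, 1.57) -> [5.71, 0.27, 0.94] [-0.003, 0.0, -0.003]
(0.45, 0.04749999999999999, 0.116233937586588, 1.57) -> [8.16, 0.26, 1.99] [-0.003, 0.0, -0.003]
(0.45, 0.06963207950141359, 0.10159361434156082, 1.57) -> [10.37, 0.26, 3.45] [-0.003, 0.0, -0.003]
(0.45, 0.0887368886834416, 0.08322834616012746, 1.57) -> [12.28, 0.25, 5.29] [-0.003, 0.0, -0.003]
(0.45, 0.10423393758658797, 0.06169615242270664, 1.57) -> [13.83, 0.26, 7.44] [-0.003, 0.0, -0.003]
(0.45, 0.1156523562218158, 0.037651277940194114, 1.57) -> [14.97, 0.26, 9.85] [-0.003, 0.0, -0.003]
(0.45, 0.12102736004171147, 0.019713633812010474, 1.57) -> [15.51, 0.26, 11.64] [-0.003, 0.0, -0.003]
(0.45, 0.12309169279224635, 0.00917347212480662, 1.57) -> [15.72, 0.26, 12.69] [-0.003, 0.0, -0.003]
```

Call:
move_arm --series '[[[0.4, 0, 0.3], [0, 0, 0], 20], [[3, 0, 0.6], [0, 0, 0], 20], [[5.7, 0, 1.2], [0, 0, 0], 20], [[8.2, 0, 2.2], [0, 0, 0], 20], [[10.4, 0, 3.6], [0, 0, 0], 20], [[12.3, 0, 5.4], [0, 0, 0], 20], [[13.8, 0, 7.5], [0, 0, 0], 20], [[14.9, 0, 9.8], [0, 0, 0], 20], [[14.9, 0, 9.8], [0, 0, 0], 20]]' --squeeze 20

```text
clock: 6.68
position: [0.4479, 0.1216, 0.0391]
tool_rot: [-3.141, -0.002, 1.576]
force: [-1.0, 0.5, 1.5]
grip_width: 0.0308
finger_force: 54.9
```

```bash
cat >> h.py <<'E'
def held(X):
    "top-face line of a held strip: fit z over world y at points near tool x, wood"
    p,R,s=pose(); m=reg(X,p[0]-.012,p[0]+.012,p[1]-.2,p[1]+.04,.01,.3); return X[m]
E
python3 - <<'E'
from h import *
for n in('scene','wrist'):
    s,p,d=grab(n); X=cloud(n,d) if n=='scene' else wcloud(s,d); save(n+'3.png',p)
    for y in np.arange(-.06,.16,.02):
        m=reg(X,.41,.49,y,y+.02,.012,.2); 
        if m.sum()>3: print(n,y.round(2),m.sum(),X[m].mean(0).round(3),np.percentile(X[m][:,2],[10,90]).round(3))
plan()
a=cv2.imread('pics/scene3.png')[150:330,170:430]; cv2.imwrite('pics/s3.png',cv2.resize(a,(780,540)))
E
```

```text
scene -0.04 20 [ 0.453 -0.025  0.016] [0.012 0.019]
scene -0.02 62 [ 0.454 -0.01   0.023] [0.018 0.027]
scene 0.0 69 [0.455 0.01  0.033] [0.027 0.039]
scene 0.02 65 [0.454 0.03  0.044] [0.038 0.049]
scene 0.04 69 [0.454 0.05  0.054] [0.047 0.059]
scene 0.06 69 [0.454 0.07  0.065] [0.059 0.071]
scene 0.08 67 [0.454 0.09  0.075] [0.07  0.081]
scene 0.1 238 [0.46 0.11 0.13] [0.082 0.179]
scene 0.12 50 [0.468 0.124 0.136] [0.087 0.194]
wrist 0.04 236 [0.449 0.056 0.06 ] [0.058 0.062]
wrist 0.06 693 [0.449 0.07  0.068] [0.064 0.072]
wrist 0.08 1005 [0.449 0.09  0.079] [0.074 0.083]
wrist 0.1 2954 [0.452 0.112 0.104] [0.081 0.131]
wrist 0.12 20296 [0.45  0.133 0.142] [0.101 0.168]
wrist 0.14 4106 [0.449 0.141 0.172] [0.167 0.176]
at [0.4487 0.1191 0.0412] [ 3.1410e+00 -5.0000e-04  1.5737e+00] F [-0.6  1.3  1.9] w 0.0304 f 54.8 t 6.8
```

View pics/s3.png

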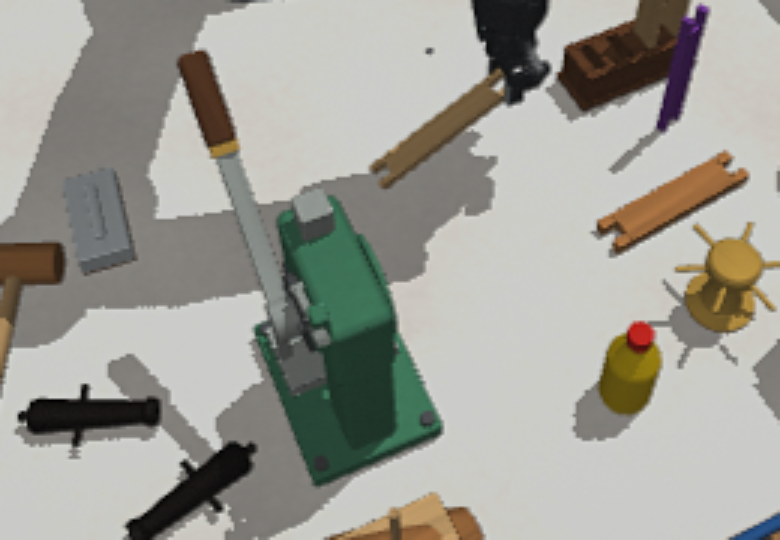

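The held strip has swung to about 28° below level, with its foot at (385, 170). I'll continue the swing.

Call:
move_arm --series '[[[0.3, 0, 1.2], [0, 0, 0], 20], [[0.6, 0, 2.4], [0, 0, 0], 20], [[0.6, 0, 3.1], [0, 0, 0], 20], [[0.6, 0, 3.2], [0, 0, 0], 20]]'

```text
clock: 7.12
position: [0.4489, 0.1232, 0.0086]
tool_rot: [3.141, 0.0, 1.571]
force: [-0.1, 1.6, 3.4]
grip_width: 0.0309
finger_force: 53.8
```

Call:
move_arm --series '[[[0, 0, 0], [0, 0, 0], 20], [[0, 0, 0], [0, 0, 0], 20], [[0, 0, -4], [0, 0, 0], 20], [[0, 0, -8], [0, 0, 0], 20], [[0, 0, -8], [0, 0, 0], 20]]' --squeeze 60

```text
clock: 7.53
position: [0.4509, 0.1242, 0.094]
tool_rot: [3.135, -0.002, 1.57]
force: [1.6, 0.8, 0.1]
grip_width: 0.0304
finger_force: 60.0
```

```bash
cat >> h.py <<'E'
def strip_line(n,xr=(.41,.49),prt=True):
    s,p,d=grab(n); X=cloud(n,d) if n!='wrist' else wcloud(s,d); P,R,_=pose()
    hsv=cv2.cvtColor(p,cv2.COLOR_RGB2HSV); wood=(hsv[...,0]>8)&(hsv[...,0]<28)&(hsv[...,1]>55)
    m=reg(X,P[0]-.035,P[0]+.035,P[1]-.19,P[1]-.015,P[2]-.06,P[2]+.06)&wood
    q=X[m]; a=np.polyfit(q[:,1],q[:,2],1); r=q[:,2]-np.polyval(a,q[:,1]); q=q[abs(r)<.006]; a=np.polyfit(q[:,1],q[:,2],1)
    # centreline: mid of x extents per y-bin
    ys=np.arange(q[:,1].min(),q[:,1].max()-.008,.008); c=[]
    for y in ys:
        b=q[(q[:,1]>=y)&(q[:,1]<y+.008)]
        if len(b)>5: c.append((b[:,1].mean(),(np.percentile(b[:,0],2)+np.percentile(b[:,0],98))/2,np.ptp(b[:,0])))
    c=np.array(c); e=np.polyfit(c[:,0],c[:,1],1)
    print(n,len(q),'slope deg',np.degrees(np.arctan(a[0])).round(2),'ztop@tcp',np.polyval(a,P[1]).round(4),'x@tcp',np.polyval(e,P[1]).round(4),'x@nose',np.polyval(e,P[1]-.155).round(4),'dx/dy',e[0].round(4),'ymin',np.percentile(q[:,1],.5).round(4),'w',np.median(c[:,2]).round(3))
E
python3 - <<'E'
from h import *
for n in ('scene','top','wrist'): strip_line(n)
plan()
E
```

```text
scene 455 slope deg 20.43 ztop@tcp 0.1465 x@tcp 0.4538 x@nose 0.4549 dx/dy -0.0069 ymin -0.0417 w 0.032Traceback (most recent call last):
  File "<stdin>", line 2, in <module>
  File "h.py", line 44, in strip_line
    c=np.array(c); e=np.polyfit(c[:,0],c[:,1],1)
                                ~^^^^^
IndexError: too many indices for array: array is 1-dimensional, but 2 were indexed
```

Run:
```python
from h import *
out=[]
for n in('scene','wrist'):
    s,p,d=grab(n); X=cloud(n,d) if n=='scene' else wcloud(s,d); out.append(p[100:400,170:490])
    for y in np.arange(-.06,.15,.02):
        m=reg(X,.435,.47,y,y+.02,.012,.15); 
        if m.sum()>3: print(n,y.round(2),m.sum(),X[m].mean(0).round(3),np.percentile(X[m][:,2],[10,50,90]).round(3))
plan()
save('c4.png',np.hstack(out))
```

```text
scene -0.06 15 [ 0.452 -0.042  0.08 ] [0.075 0.08  0.084]
scene -0.04 59 [ 0.455 -0.029  0.085] [0.079 0.086 0.089]
scene -0.02 71 [ 0.455 -0.01   0.093] [0.086 0.094 0.098]
scene 0.0 66 [0.456 0.01  0.1  ] [0.096 0.101 0.105]
scene 0.02 68 [0.454 0.03  0.107] [0.103 0.107 0.112]
scene 0.04 69 [0.456 0.05  0.115] [0.111 0.116 0.12 ]
scene 0.06 68 [0.455 0.07  0.122] [0.119 0.123 0.127]
scene 0.08 70 [0.455 0.09  0.13 ] [0.124 0.131 0.135]
scene 0.1 50 [0.454 0.108 0.136] [0.129 0.135 0.142]
scene 0.12 11 [0.44  0.124 0.139] [0.132 0.14  0.143]
wrist 0.06 475 [0.45  0.075 0.125] [0.123 0.125 0.127]
wrist 0.08 1126 [0.45  0.091 0.131] [0.128 0.131 0.134]
wrist 0.1 1578 [0.45  0.109 0.136] [0.13  0.136 0.141]
wrist 0.12 1119 [0.457 0.128 0.139] [0.132 0.139 0.145]
at [0.4484 0.1227 0.0881] [-3.1415e+00  5.0000e-04  1.5701e+00] F [-0.3 -0.3 -0.2] w 0.0309 f 60.0 t 7.7
```

View pics/c4.png

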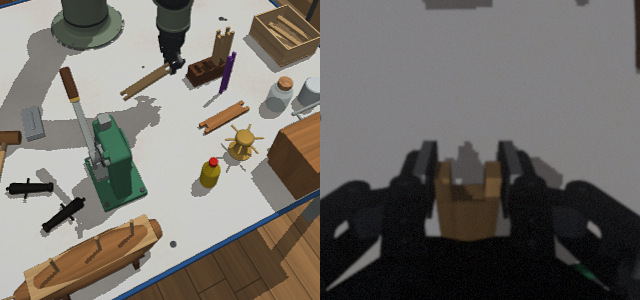

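The scene half shows the strip held by its very end, nose down by about 20°. It slipped in the pads. I'll lay it on the cart and regrasp it flat.

Call:
move_arm --series '[[[0, 0, 4], [0, 0, 0], 20], [[0, 0, 7], [0, 0, 0], 20], [[0, 0, 8], [0, 0, 0], 20], [[0, 0, 8.3], [0, 0, 0], 20], [[0, 0, 8.3], [0, 0, 0], 30], [[0, 0, 8.3], [0, 0, 0], 60], [[0, 0, 8.3], [0, 0, 0], 60], [[0, 0, 8.3], [0, 0, 0], 60], [[0, 0, 4.3], [0, 0, 0], 60], [[-2, 0, -1], [0, 0, 0], 60], [[-4, 0, -4], [0, 0, 0], 60], [[-4, 0, -4], [0, 0, 0], 60]]' --squeeze 20

```text
clock: 8.73
position: [0.4503, 0.0811, 0.133]
tool_rot: [3.136, 0.001, 1.569]
force: [1.5, -0.8, 0.8]
grip_width: 0.0511
finger_force: 0.0
```

```bash
cat >> h.py <<'E'
def flat(n,box,zr,prt=''):
    "rect of wood lying flat: centre, sides, long-axis yaw"
    s,p,d=grab(n); X=cloud(n,d) if n!='wrist' else wcloud(s,d)
    hsv=cv2.cvtColor(p,cv2.COLOR_RGB2HSV); wood=(hsv[...,0]>4)&(hsv[...,0]<30)&(hsv[...,1]>45)
    m=(reg(X,*box,*zr)&wood).astype(np.uint8); k,l,st,_=cv2.connectedComponentsWithStats(m)
    if k<2: print(n,'none'); return
    q=X[l==1+np.argmax(st[1:,4])]; c,sz,a=cv2.minAreaRect((q[:,:2]*1e3).astype(np.float32))
    if sz[0]<sz[1]: a+=90
    a=(a+180)%180
    print(prt,n,len(q),'c',np.round(c,1),'sz',np.round(sz,1),'long deg',round(a,2),'z',np.percentile(q[:,2],[5,50,95]).round(4))
    return np.array(c)/1e3,np.radians(a)
E
python3 - <<'E'
from h import *
plan()
for n in('scene','top','wrist'): flat(n,(.38,.52,-.1,.2),(.004,.03))
E
```

```text
at [0.4503 0.0811 0.133 ] [3.1362e+00 6.0000e-04 1.5686e+00] F [ 1.5 -0.8  0.8] w 0.0511 f 0.0 t 8.7
 scene 433 c [452.   42.1] sz [179.3  36.2] long deg 89.25 z [0.0056 0.0101 0.0138]
top none
 wrist 4557 c [449.3  43.5] sz [179.9  32.2] long deg 89.29 z [0.0103 0.0115 0.0126]
```

Run:
```python
from h import *
plan((.450,.103,.06,1.559),(.450,.103,.003,1.559))
```

```text
at [0.4492 0.0826 0.129 ] [3.1392e+00 2.0000e-04 1.5689e+00] F [0.3 0.  0.3] w 0.0511 f 0.0 t 8.9
(0.45, 0.103, 0.06, 1.559) -> [2.04, 0.06, 6.9] [0.002, 0.0, 0.01]
(0.45, 0.103, 0.003, 1.559) -> [2.04, 0.04, 12.6] [0.002, 0.0, 0.01]
```

Call:
move_arm --series '[[[2, 0, 4], [0, 0, 0.01], 60], [[2, 0, 8], [0, 0, 0.01], 60], [[2, 0, 11], [0, 0, 0.01], 60], [[2, 0, 12.4], [0, 0, 0.01], 60], [[2, 0, 12.4], [0, 0, 0.01], 60], [[2, 0, 12.4], [0, 0, 0.01], 20], [[2, 0, 12.4], [0, 0, 0.01], 20], [[2, 0, 12.4], [0, 0, 0.01], 20], [[2, 0, 12.4], [0, 0, 0.01], 20], [[2, 0, 12.4], [0, 0, 0.01], 20], [[2, 0, 9], [0, 0, 0.01], 20], [[2, 0, 5], [0, 0, 0.01], 20], [[2, 0, 2], [0, 0, 0.01], 20], [[2, 0, 2], [0, 0, 0.01], 20], [[2, 0, 2], [0, 0, 0.01], 20]]' --squeeze 60

```text
clock: 10.13
position: [0.4497, 0.1029, 0.1099]
tool_rot: [3.138, -0.0, 1.56]
force: [0.2, -0.3, -1.3]
grip_width: 0.0171
finger_force: 0.0
```

Run:
```python
from h import *
try: strip_line('scene')
except Exception as e: print(e)
strip_line('wrist')
plan(tuple(press(0,192))+(.12,1.541) if 0 else (.634,.031,.12,1.541),(.634,.031,.051,1.541))
```

```text
expected non-empty vector for xTraceback (most recent call last):
  File "<stdin>", line 4, in <module>
  File "h.py", line 38, in strip_line
    q=X[m]; a=np.polyfit(q[:,1],q[:,2],1); r=q[:,2]-np.polyval(a,q[:,1]); q=q[abs(r)<.006]; a=np.polyfit(q[:,1],q[:,2],1)
              ~~~~~~~~~~^^^^^^^^^^^^^^^^^
    raise TypeError("expected non-empty vector for x")
TypeError: expected non-empty vector for x
```

Run:
```python
from h import *
for n in('scene','wrist'): flat(n,(.38,.52,-.1,.2),(.004,.03))
plan((.450,.103,.003,1.559))
s,p,d=grab('wrist'); c=bot.camera_params('wrist'); X=wcloud(s,d)
m=(X[...,2]<s['position'][2]+.06)&(X[...,2]>s['position'][2]-.03); q=X[m]-s['position']
print('closed 20% tip z rel TCP',np.percentile(q[:,2],[0,1,5,20]).round(4),np.array(c['tool_from_camera']).round(3).tolist())
```

```text
scene 419 c [452.9  41.2] sz [ 36.4 179. ] long deg 90.08 z [0.0062 0.0101 0.0137]
 wrist 4860 c [448.8  44.1] sz [178.7  32.1] long deg 89.67 z [0.0103 0.0114 0.0125]
at [0.4481 0.1031 0.1075] [-3.1403e+00  3.0000e-04  1.5608e+00] F [-0.  -0.6 -0.2] w 0.0174 f 0.0 t 10.3
(0.45, 0.103, 0.003, 1.559) -> [-0.0, 0.21, 10.45] [-0.001, 0.0, 0.002]
closed 20% tip z rel TCP [-0.03   -0.0295 -0.0278 -0.0232] [[0.0, -0.959, -0.283, 0.073], [1.0, 0.0, 0.0, 0.0], [-0.0, -0.283, 0.959, -0.175], [0.0, 0.0, 0.0, 1.0]]
```

Call:
move_arm --series '[[[0, 0, 4], [0, 0, 0], 50], [[0, 0, 8], [0, 0, 0], 50], [[0, 0, 10], [0, 0, 0], 50], [[0, 0, 10.7], [0, 0, 0], 50], [[0, 0, 10.7], [0, 0, 0], 50]]'

```text
clock: 10.8
position: [0.4473, 0.1035, -0.0003]
tool_rot: [-3.138, 0.001, 1.562]
force: [-0.5, 0.4, 0.3]
grip_width: 0.0425
finger_force: 0.0
```

Call:
move_arm --series '[[[0, 0, 0.3], [0, 0, 0], 50], [[0, 0, 0.3], [0, 0, 0], 50]]'

```text
clock: 10.97
position: [0.4492, 0.1035, -0.0011]
tool_rot: [3.14, -0.0, 1.561]
force: [0.3, -0.4, -0.5]
grip_width: 0.0427
finger_force: 0.0
```

No contact with the cart yet, so I'll go lower in small steps.

Call:
move_arm --series '[[[0, 0, 0.3], [0, 0, 0], 50], [[0, 0, 0.3], [0, 0, 0], 50], [[0, 0, 0.3], [0, 0, 0], 45]]'

```text
clock: 11.22
position: [0.449, 0.1032, -0.0043]
tool_rot: [3.141, -0.0, 1.56]
force: [-0.1, 0.1, -0.2]
grip_width: 0.0385
finger_force: 0.0
```

Call:
move_arm --series '[[[0, 0, 0], [0, 0, 0], 20], [[0, 0, 0], [0, 0, 0], 20], [[0, 0, 0], [0, 0, 0], 20], [[0, 0, 0], [0, 0, 0], 20]]' --squeeze 60

```text
clock: 11.55
position: [0.4486, 0.1033, -0.0047]
tool_rot: [3.141, -0.0, 1.561]
force: [-0.3, -1.0, 0.2]
grip_width: 0.0171
finger_force: 0.0
```

Run:
```python
from h import *
s,p,d=grab('wrist'); s2,q,_=grab('scene')
save('c5.png',np.hstack([cv2.resize(p[130:400,200:440],(400,450)),cv2.resize(q[120:280,250:390],(394,450))]))
X=wcloud(s,d)
for v in range(200,330,10): print(v,d[v,260:381:10].round(3).tolist())
```

```text
200 [0.1770000010728836, 0.17900000512599945, 0.17900000512599945, 0.16500000655651093, 0.16599999368190765, 0.17800000309944153, 0.17800000309944153, 0.17900000512599945, 0.16500000655651093, 0.1770000010728836, 0.17800000309944153, 0.17800000309944153, 0.17900000512599945]
210 [0.18000000715255737, 0.18000000715255737, 0.17900000512599945, 0.1679999977350235, 0.16699999570846558, 0.18000000715255737, 0.18000000715255737, 0.17900000512599945, 0.16699999570846558, 0.17900000512599945, 0.17900000512599945, 0.17900000512599945, 0.17900000512599945]
220 [0.18199999630451202, 0.18199999630451202, 0.18299999833106995, 0.16899999976158142, 0.16899999976158142, 0.17800000309944153, 0.17800000309944153, 0.17800000309944153, 0.16899999976158142, 0.1809999942779541, 0.1809999942779541, 0.1809999942779541, 0.18199999630451202]
230 [0.18299999833106995, 0.18299999833106995, 0.18299999833106995, 0.17100000381469727, 0.17000000178813934, 0.17000000178813934, 0.17100000381469727, 0.17100000381469727, 0.17000000178813934, 0.18299999833106995, 0.18299999833106995, 0.18299999833106995, 0.1840000003576
[... 1772 characters left out ...]
035762787, 0.18299999833106995, 0.1850000023841858, 0.12300000339746475, 0.09799999743700027, 0.10000000149011612, 0.09799999743700027, 0.10000000149011612]
310 [0.08500000089406967, 0.0860000029206276, 0.08699999749660492, 0.11299999803304672, 0.1850000023841858, 0.1860000044107437, 0.1860000044107437, 0.1860000044107437, 0.12300000339746475, 0.0860000029206276, 0.08500000089406967, 0.08500000089406967, 0.0860000029206276]
320 [0.08100000023841858, 0.0820000022649765, 0.08100000023841858, 0.11400000005960464, 0.1899999976158142, 0.1889999955892563, 0.18799999356269836, 0.18799999356269836, 0.18799999356269836, 0.08100000023841858, 0.0820000022649765, 0.0820000022649765, 0.08100000023841858]
```

View pics/c5.png

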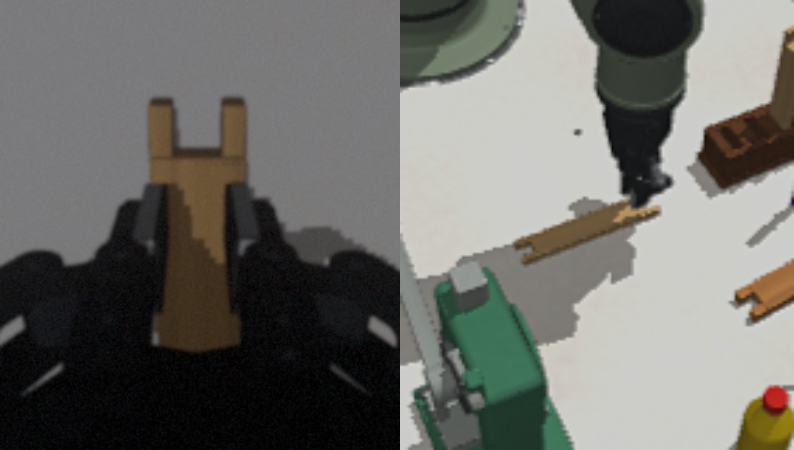

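The close-up shows the fingertips about 20 mm above the strip, at crop (150, 185). They end roughly 35 mm behind the nominal TCP, which also explains the end pinch. I'll reach lower, guided by force.

Call:
move_arm --series '[[[0, 0, 0], [0, 0, 0], 48], [[0, 0, 0], [0, 0, 0], 48], [[0, 0, 1], [0, 0, 0], 48], [[0, 0, 2], [0, 0, 0], 48], [[0, 0, 2.5], [0, 0, 0], 48], [[0, 0, 2.5], [0, 0, 0], 48]]'

```text
clock: 12.15
position: [0.4477, 0.1032, -0.0313]
tool_rot: [-3.139, 0.001, 1.561]
force: [-0.9, 1.0, -0.2]
grip_width: 0.0407
finger_force: 0.0
```

Call:
move_arm --series '[[[0, 0, 0.3], [0, 0, 0], 48], [[0, 0, 0.3], [0, 0, 0], 48]]'

```text
clock: 12.32
position: [0.4484, 0.1034, -0.0332]
tool_rot: [-3.141, 0.0, 1.561]
force: [0.1, 0.2, 0.0]
grip_width: 0.0411
finger_force: 0.0
```

Run:
```python
from h import *
plan()
s,p,d=grab('wrist'); save('c6.png',p[130:330,200:440])
c=bot.camera_params('wrist');f=200/np.tan(np.radians(c['fovy'])/2);print(f,c['cx'],c['cy'])
X=wcloud(s,d); R=Ro.from_euler('xyz',s['tool_rot'])
for u in (262,268,274,280,350,356,362,368,374): print(u,[(v,*R.inv().apply(X[v,u]-s['position']).round(3)) for v in (232,238,244,250)])
```

```text
at [ 0.4484  0.1034 -0.0332] [-3.1411e+00  1.0000e-04  1.5610e+00] F [0.1 0.2 0. ] w 0.0411 f 0.0 t 12.3
309.70691628693146 317.3395852187442 200.45926384874713
262 [(232, np.float64(0.015), np.float64(-0.028), np.float64(-0.032)), (238, np.float64(0.011), np.float64(-0.028), np.float64(-0.032)), (244, np.float64(0.013), np.float64(-0.026), np.float64(-0.043)), (250, np.float64(0.013), np.float64(-0.025), np.float64(-0.049))]
268 [(232, np.float64(0.014), np.float64(-0.025), np.float64(-0.032)), (238, np.float64(0.011), np.float64(-0.025), np.float64(-0.033)), (244, np.float64(0.012), np.float64(-0.023), np.float64(-0.041)), (250, np.float64(0.012), np.float64(-0.022), np.float64(-0.048))]
274 [(232, np.float64(0.015), np.float64(-0.021), np.float64(-0.033)), (238, np.float64(0.012), np.float64(-0.022), np.float64(-0.033)), (244, np.float64(0.013), np.float64(-0.02), np.float64(-0.043)), (250, np.float64(0.009), np.float64(-0.02), np.float64(-0.042))]
280 [(232, np.float64(0.015), np.float64(-0.018), np.float64(-0.033)), (238, np.float64(0.012), np.float64(-0.018), np.float64(-0.033)
[... 754 characters left out ...]
 np.float64(0.023), np.float64(-0.033)), (244, np.float64(0.013), np.float64(0.021), np.float64(-0.043)), (250, np.float64(0.013), np.float64(0.021), np.float64(-0.049))]
368 [(232, np.float64(0.015), np.float64(0.026), np.float64(-0.033)), (238, np.float64(0.012), np.float64(0.026), np.float64(-0.033)), (244, np.float64(0.012), np.float64(0.024), np.float64(-0.042)), (250, np.float64(0.012), np.float64(0.023), np.float64(-0.049))]
374 [(232, np.float64(0.015), np.float64(0.029), np.float64(-0.032)), (238, np.float64(0.012), np.float64(0.029), np.float64(-0.033)), (244, np.float64(0.008), np.float64(0.029), np.float64(-0.032)), (250, np.float64(0.012), np.float64(0.026), np.float64(-0.049))]
```

Call:
move_arm --series '[[[0, 0, 0.35], [0, 0, 0], 48], [[0, 0, 0.35], [0, 0, 0], 40], [[0, 0, 0.35], [0, 0, 0], 20], [[0, 0, 0.35], [0, 0, 0], 20], [[0, 0, 0.35], [0, 0, 0], 20], [[0, 0, 0.35], [0, 0, 0], 20]]' --squeeze 60

```text
clock: 12.87
position: [0.4504, 0.1036, -0.0338]
tool_rot: [3.137, 0.0, 1.561]
force: [-10.7, -3.9, 75.6]
grip_width: 0.0308
finger_force: 90.6
```

Run:
```python
from h import *
plan((.634,.031,.12,1.541),(.634,.031,.020,1.541))
```

```text
at [ 0.4504  0.1036 -0.0338] [3.1369e+00 1.0000e-04 1.5607e+00] F [-10.7  -3.9  75.6] w 0.0308 f 90.6 t 12.9
(0.634, 0.031, 0.12, 1.541) -> [-7.08, 18.5, -15.29] [0.005, 0.0, 0.02]
(0.634, 0.031, 0.02, 1.541) -> [-7.08, 18.45, -5.29] [0.005, 0.0, 0.02]
```

Call:
move_arm --series '[[[0, 0, -2], [0, 0, 0], 20], [[0, 0, -5], [0, 0, 0], 20], [[-1, 3, -8], [0, 0, 0.02], 20], [[-3, 7, -8], [0, 0, 0.02], 20], [[-4, 11, -8], [0, 0, 0.02], 20], [[-5, 15, -8], [0, 0, 0.02], 20], [[-6.5, 18, -8], [0, 0, 0.02], 20], [[-7, 18.4, -7], [0, 0, 0.02], 20], [[-7, 18.4, -6], [0, 0, 0.02], 20], [[-7, 18.4, -6], [0, 0, 0.02], 20]]'

```text
clock: 13.7
position: [0.6304, 0.0311, 0.0215]
tool_rot: [-3.139, 0.0, 1.54]
force: [-0.8, -0.1, -1.2]
grip_width: 0.0305
finger_force: 64.0
```

```bash
cat >> h.py <<'E'
def heldline(n):
    "held strip seen in camera n: slope, centreline in press frame (largest wood blob near hand)"
    s,p,d=grab(n); X=cloud(n,d) if n!='wrist' else wcloud(s,d); P=np.array(s['position'])
    hsv=cv2.cvtColor(p,cv2.COLOR_RGB2HSV); wood=(hsv[...,0]>4)&(hsv[...,0]<30)&(hsv[...,1]>45)
    m=(reg(X,P[0]-.05,P[0]+.05,P[1]-.2,P[1]+.12,P[2]+.015,P[2]+.08)&wood).astype(np.uint8); k,l,st,_=cv2.connectedComponentsWithStats(m)
    if k<2: print(n,'none');return
    q=X[l==1+np.argmax(st[1:,4])]; A=np.c_[q[:,:2]-P[:2],np.ones(len(q))]; w=np.ones(len(q),bool)
    for _ in range(4): e=np.linalg.lstsq(A[w],q[w,2],rcond=None)[0]; w=abs(A@e-q[:,2])<.004
    t=q[w]; pr=inpress(t)*1e3; b=[]
    for y in np.arange(pr[:,1].min(),pr[:,1].max(),10):
        g=pr[(pr[:,1]>=y)&(pr[:,1]<y+10)]
        if len(g)>8 and np.ptp(g[:,0])>26: b.append((y+5,(g[:,0].min()+g[:,0].max())/2))
    b=np.array(b); e2=np.polyfit(b[:,0],b[:,1],1) if len(b)>2 else [np.nan]*2
    print(n,len(t),'slope along y deg',np.degrees(e[1]).round(2),'roll',np.degrees(e[0]).round(2),'ztop at tcp',e[2].round(4),'press: y',pr[:,1].min().round(1),pr[:,1].max().round(1),'x at y=-50',np.polyval(e2,-50).round(1),'x at y=92',np.polyval(e2,92).round(1),'ang deg',np.degrees(e2[0]).round(2))
E
python3 - <<'E'
from h import *
plan((.634,.031,.013,1.541))
for n in('scene','top','wrist'): heldline(n)
E
```

```text
at [0.6304 0.0311 0.0215] [-3.1387e+00  1.0000e-04  1.5402e+00] F [-0.8 -0.1 -1.2] w 0.0305 f 64.0 t 13.7
(0.634, 0.031, 0.013, 1.541) -> [-0.0, 0.36, 0.85] [-0.003, 0.0, -0.001]
scene 410 slope along y deg 0.45 roll -2.3 ztop at tcp 0.0659 press: y 63.3 193.3 x at y=-50 -0.6 x at y=92 -0.4 ang deg 0.08
top 7 slope along y deg 22.44 roll -39.24 ztop at tcp 0.0523 press: y 208.9 218.5 x at y=-50 nan x at y=92 nan ang deg nan
wrist 7205 slope along y deg -0.1 roll 0.01 ztop at tcp 0.0686 press: y 147.3 223.9 x at y=-50 -2.7 x at y=92 -2.7 ang deg 0.0
```

Call:
move_arm --series '[[[0, 0.2, 0.9], [0, 0, 0], 20], [[-2, 0.2, 0.9], [0, 0, 0], 20], [[-4, 0.2, 0.9], [0, 0, 0], 20], [[-6, 0.2, 0.9], [0, 0, 0], 20], [[-6.5, 0.2, 0.9], [0, 0, 0], 20], [[-6.5, 0.2, 0.9], [0, 0, 0], 20]]'

```text
clock: 14.35
position: [0.6318, -0.0354, 0.0146]
tool_rot: [3.142, 0.001, 1.539]
force: [0.2, 1.1, -0.4]
grip_width: 0.0301
finger_force: 64.0
```

Run:
```python
from h import *
plan()
heldline('scene');heldline('wrist')
s,p,d=grab('wrist'); save('c7.png',cv2.resize(p[180:400,180:460],(700,550)))
X=wcloud(s,d)
```

```text
at [ 0.6318 -0.0354  0.0146] [3.1415e+00 9.0000e-04 1.5387e+00] F [ 0.2  1.1 -0.4] w 0.0301 f 64.0 t 14.3
scene 182 slope along y deg -0.96 roll -0.35 ztop at tcp 0.058 press: y 62.6 123.2 x at y=-50 5.2 x at y=92 2.4 ang deg -1.14
wrist 7213 slope along y deg -0.2 roll 0.15 ztop at tcp 0.0598 press: y 82.1 158.4 x at y=-50 -0.6 x at y=92 0.1 ang deg 0.29
```

View pics/c7.png

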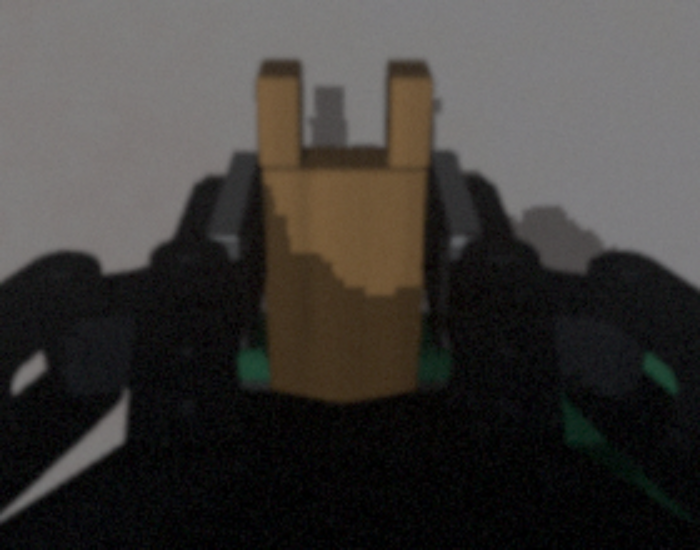

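The strip is level and centred between the fingers, with its outer prongs at (280, 80) and (410, 80). I'll slide it in the remaining 36 mm.

Call:
move_arm --series '[[[-1, 0, 0.3], [0, 0, 0], 20], [[-2, 0, 0.4], [0, 0, 0], 20], [[-2.6, 0, 0.4], [0, 0, 0], 20], [[-3.1, 0, 0.4], [0, 0, 0], 20], [[-3.1, 0, 0.4], [0, 0, 0], 20]]'

```text
clock: 14.92
position: [0.6309, -0.0664, 0.0106]
tool_rot: [-3.141, 0.001, 1.539]
force: [0.6, -0.6, -0.5]
grip_width: 0.0305
finger_force: 64.0
```

Call:
move_arm --series '[[[-0.4, 0, 0], [0, 0, 0], 20], [[-0.7, 0, 0], [0, 0, 0], 20], [[-0.7, 0, 0], [0, 0, 0], 20]]'

```text
clock: 15.17
position: [0.6311, -0.0677, 0.011]
tool_rot: [3.141, -0.005, 1.543]
force: [-1.4, 15.3, -0.3]
grip_width: 0.0303
finger_force: 64.1
```

Run:
```python
from h import *
plan()
heldline('wrist')
```

```text
at [ 0.6311 -0.0677  0.011 ] [ 3.1409 -0.005   1.543 ] F [-1.4 15.3 -0.3] w 0.0303 f 64.1 t 15.2
wrist 7225 slope along y deg -0.01 roll 0.08 ztop at tcp 0.0561 press: y 48.1 124.1 x at y=-50 0.1 x at y=92 0.4 ang deg 0.14
```

Call:
move_arm --series '[[[0.2, 0, 0.2], [0, 0, 0], 20], [[0.2, 0, 0.4], [0, 0, 0], 20], [[0.2, 0, 0.4], [0, 0, 0], 40], [[0.2, 0, 0.4], [0, 0, 0], 50], [[0.2, 0, 0.4], [0, 0, 0], 50], [[0.2, 0, -3], [0, 0, 0], 55], [[2, 0, -7], [0, 0, 0], 60], [[5, 0, -11], [0, 0, 0], 60], [[5, 0, -11], [0, 0, 0], 60]]'

```text
clock: 15.97
position: [0.6344, -0.0175, 0.1263]
tool_rot: [3.135, -0.002, 1.543]
force: [-0.4, 1.7, 1.7]
grip_width: 0.0511
finger_force: 0.0
```

Run:
```python
from h import *
r=flat('wrist',(.55,.72,-.1,.03),(.043,.062)); r=flat('scene',(.55,.72,-.2,.03),(.043,.062))
heldline('wrist')
s,p,d=grab('wrist');X=wcloud(s,d); m=reg(X,.6,.66,-.11,.0,.043,.062); q=X[m]; pr=inpress(q)*1e3
print('outer end y',np.percentile(pr[:,1],[.5,99.5]).round(1),'x',np.percentile(pr[:,0],[1,99]).round(1),'z',np.median(q[:,2]).round(4))
plan((.434,.315,.26,1.596),(.434,.315,.105,1.596))
```

```text
wrist 1959 c [631.4 -68.3] sz [64.3 32. ] long deg 87.22 z [0.0496 0.0514 0.0525]
 scene 175 c [632.8 -68.1] sz [57.8 35. ] long deg 86.15 z [0.0454 0.0503 0.0538]
wrist 5 slope along y deg 37.15 roll -1844.06 ztop at tcp 1.0254 press: y 149.9 152.2 x at y=-50 nan x at y=92 nan ang deg nan
outer end y [ 51.4 124. ] x [-15.5  16.2] z 0.0514
at [ 0.6321 -0.0225  0.1202] [-3.1412e+00  9.0000e-04  1.5404e+00] F [ 1.7  0.1 -0.3] w 0.051 f 0.0 t 16.2
(0.434, 0.315, 0.26, 1.596) -> [33.12, -20.83, -14.0] [-0.0, 0.001, -0.056]
(0.434, 0.315, 0.105, 1.596) -> [33.13, -20.82, 1.5] [-0.0, 0.001, -0.056]
```

Call:
move_arm --series '[[[2, -1, -4], [0, 0, -0.05], 60], [[5, -3, -7], [0, 0, -0.05], 60], [[8, -5, -9], [0, 0, -0.05], 60], [[11, -7, -11], [0, 0, -0.05], 60], [[14, -9, -13], [0, 0, -0.05], 60], [[17, -11, -14], [0, 0, -0.056], 60], [[20, -13, -14], [0, 0, -0.056], 60], [[23, -15, -14], [0, 0, -0.056], 60], [[26, -17, -14], [0, 0, -0.056], 60], [[29, -19, -14], [0, 0, -0.056], 60], [[32, -20.5, -14], [0, 0, -0.056], 60], [[33, -20.8, -13], [0, 0, -0.056], 60], [[33, -20.8, -10], [0, 0, -0.056], 60], [[33, -20.8, -8], [0, 0, -0.056], 60], [[33, -20.8, -8], [0, 0, -0.056], 60]]'

```text
clock: 17.42
position: [0.4332, 0.3122, 0.1963]
tool_rot: [-3.136, 0.004, 1.596]
force: [-0.2, 0.1, -0.4]
grip_width: 0.0513
finger_force: 0.0
```

```bash
cat > tops.py <<'E'
from h import *
s,p,d=grab('wrist'); X=wcloud(s,d)
m=reg(X,.36,.5,.15,.42,.17,.21); k,l=cv2.connectedComponents(m.astype(np.uint8))
for i in range(1,k):
    q=X[l==i]
    if len(q)>30: print('  top',len(q),q.mean(0).round(4),np.ptp(q,0).round(3))
E
python3 - <<'E'
from tops import *
plan((.434,.315,.115,1.596))
E
```

```text
top 1106 [0.4317 0.353  0.1808] [0.032 0.014 0.022]
  top 1090 [0.4315 0.3177 0.1808] [0.032 0.014 0.021]
at [0.4339 0.313  0.1986] [-3.1377e+00  2.4000e-03  1.5961e+00] F [-0.1  0.7  1.7] w 0.0515 f 0.0 t 17.5
(0.434, 0.315, 0.115, 1.596) -> [0.22, 0.05, 8.36] [-0.004, 0.002, 0.0]
```

Call:
move_arm --series '[[[0.3, -0.1, 3], [0, 0, 0], 60], [[0.3, -0.1, 6], [0, 0, 0], 60], [[0.3, -0.1, 8.3], [0, 0, 0], 60], [[0.3, -0.1, 8.3], [0, 0, 0], 60], [[0.3, -0.1, 8.3], [0, 0, 0], 30], [[0.3, -0.1, 8.3], [0, 0, 0], 20], [[0.3, -0.1, 8.3], [0, 0, 0], 20], [[0.3, -0.1, 8.3], [0, 0, 0], 20], [[0.3, -0.1, 8.3], [0, 0, 0], 20], [[0.3, -0.1, 4.3], [0, 0, 0], 20], [[0.3, -0.1, 0.3], [0, 0, 0], 20], [[0.3, -0.1, 0.3], [0, 0, 0], 20]]' --squeeze 40

```text
clock: 18.47
position: [0.4349, 0.3199, 0.2046]
tool_rot: [3.135, -0.005, 1.597]
force: [0.8, 1.2, 0.1]
grip_width: 0.0313
finger_force: 44.0
```

```bash
cat > swing.py <<'E'
from h import *
import math
def arc(x,fy,zf,r,h):  # zf: TCP z with foot just on cart; r grip-foot; h grip above TCP
    wp=[(x,fy,zf+.09,1.57),(x,fy,zf-.001,1.57)]
    for a in list(range(10,80,10))+[77,82]:
        t=math.radians(a); wp.append((x,round(fy+r*math.sin(t),4),round(r*math.cos(t)+.006*math.sin(t)-h-.002,4),1.57))
    plan(*wp)
arc(.45,-.03,.105,.160,.055)
E
python3 - <<'E'
import swing
E
```

```text
at [0.4349 0.3199 0.2046] [ 3.1349 -0.0049  1.597 ] F [0.8 1.2 0.1] w 0.0313 f 44.0 t 18.5
(0.45, -0.03, 0.195, 1.57) -> [-35.03, 0.59, 0.79] [0.007, -0.005, 0.027]
(0.45, -0.03, 0.104, 1.57) -> [-35.07, 0.52, 9.89] [0.007, -0.005, 0.027]
(0.45, -0.0022, 0.1016, 1.57) -> [-32.29, 0.6, 10.14] [0.007, -0.005, 0.027]
(0.45, 0.0247, 0.0954, 1.57) -> [-29.61, 0.66, 10.78] [0.007, -0.005, 0.027]
(0.45, 0.05, 0.0846, 1.57) -> [-27.08, 0.72, 11.87] [0.007, -0.005, 0.027]
(0.45, 0.0728, 0.0694, 1.57) -> [-24.81, 0.77, 13.4] [0.007, -0.005, 0.027]
(0.45, 0.0926, 0.0504, 1.57) -> [-22.84, 0.81, 15.31] [0.007, -0.005, 0.027]
(0.45, 0.1086, 0.0282, 1.57) -> [-21.25, 0.84, 17.54] [0.007, -0.005, 0.027]
(0.45, 0.1204, 0.0034, 1.57) -> [-20.09, 0.85, 20.03] [0.007, -0.005, 0.027]
(0.45, 0.1259, -0.0152, 1.57) -> [-19.54, 0.85, 21.89] [0.007, -0.005, 0.027]
(0.45, 0.1284, -0.0288, 1.57) -> [-19.3, 0.85, 23.25] [0.007, -0.005, 0.027]
```

Call:
move_arm --series '[[[-4, 0, 0], [0, 0, 0], 20], [[-8, 0, 0], [0, 0, 0], 20], [[-12, 0, 0], [0, 0, 0.026], 20], [[-16, 0, 0], [0, 0, 0.026], 20], [[-20, 0.6, 0], [0, 0, 0.026], 20], [[-24, 0.6, 0], [0, 0, 0.026], 20], [[-28, 0.6, 2], [0, 0, 0.026], 20], [[-32, 0.6, 5], [0, 0, 0.026], 20], [[-35, 0.6, 7], [0, 0, 0.026], 20], [[-35, 0.6, 8.3], [0, 0, 0.026], 20], [[-35, 0.6, 8.3], [0, 0, 0.026], 20], [[-35, 0.6, 8.3], [0, 0, 0.026], 20]]'

```text
clock: 19.47
position: [0.4484, -0.0317, 0.1152]
tool_rot: [-3.141, -0.001, 1.571]
force: [-0.6, 0.1, 0.2]
grip_width: 0.0314
finger_force: 43.9
```

Run:
```python
import swing
```

```text
at [ 0.4484 -0.0317  0.1152] [-3.1414e+00 -6.0000e-04  1.5707e+00] F [-0.6  0.1  0.2] w 0.0314 f 43.9 t 19.5
(0.45, -0.03, 0.195, 1.57) -> [0.17, 0.16, -7.98] [-0.0, -0.001, 0.001]
(0.45, -0.03, 0.104, 1.57) -> [0.17, 0.16, 1.12] [-0.0, -0.001, 0.001]
(0.45, -0.0022, 0.1016, 1.57) -> [2.95, 0.16, 1.36] [-0.0, -0.001, 0.001]
(0.45, 0.0247, 0.0954, 1.57) -> [5.64, 0.16, 1.98] [-0.0, -0.001, 0.001]
(0.45, 0.05, 0.0846, 1.57) -> [8.17, 0.16, 3.06] [-0.0, -0.001, 0.001]
(0.45, 0.0728, 0.0694, 1.57) -> [10.45, 0.16, 4.59] [-0.0, -0.001, 0.001]
(0.45, 0.0926, 0.0504, 1.57) -> [12.43, 0.16, 6.49] [-0.0, -0.001, 0.001]
(0.45, 0.1086, 0.0282, 1.57) -> [14.03, 0.16, 8.71] [-0.0, -0.001, 0.001]
(0.45, 0.1204, 0.0034, 1.57) -> [15.2, 0.16, 11.19] [-0.0, -0.001, 0.001]
(0.45, 0.1259, -0.0152, 1.57) -> [15.75, 0.16, 13.05] [-0.0, -0.001, 0.001]
(0.45, 0.1284, -0.0288, 1.57) -> [16.0, 0.16, 14.41] [-0.0, -0.001, 0.001]
```

Call:
move_arm --series '[[[0.2, 0, 0.8], [0, 0, 0], 20], [[0.3, 0, 1.1], [0, 0, 0], 20], [[2.9, 0, 1.4], [0, 0, 0], 20], [[5.6, 0, 2], [0, 0, 0], 20], [[8.2, 0, 3.1], [0, 0, 0], 20], [[10.4, 0, 4.6], [0, 0, 0], 20], [[12.4, 0, 6.5], [0, 0, 0], 20], [[14, 0, 8.7], [0, 0, 0], 20], [[15.2, 0, 11.2], [0, 0, 0], 20], [[15.7, 0, 13], [0, 0, 0], 20], [[16, 0, 14], [0, 0, 0], 20], [[16, 0, 14.2], [0, 0, 0], 20]]' --squeeze 20

```text
clock: 20.47
position: [0.448, 0.1297, -0.0279]
tool_rot: [-3.141, -0.001, 1.574]
force: [-0.1, 1.3, 2.0]
grip_width: 0.0318
finger_force: 43.5
```

Call:
move_arm --series '[[[0, 0, 0], [0, 0, 0], 35], [[0, 0, 0], [0, 0, 0], 50], [[0, 0, 0], [0, 0, 0], 50], [[0, 0, -3], [0, 0, 0], 50], [[0, 0, -7], [0, 0, 0], 50], [[-2, 0, -11], [0, 0, 0], 50], [[-4, 0, -12], [0, 0, 0], 50], [[-4, 0, -12], [0, 0, 0], 50]]'

```text
clock: 21.13
position: [0.4499, 0.0836, 0.0961]
tool_rot: [3.137, 0.002, 1.566]
force: [1.4, -0.8, 0.8]
grip_width: 0.0428
finger_force: 0.0
```

```bash
cat > fl.py <<'E'
from h import *
r=[flat(n,(.38,.52,-.1,.2),(.004,.03)) for n in('scene','wrist')]
(c,a)=r[1]; g=c+.06*np.array([np.cos(a),np.sin(a)]); print('grip',g.round(4))
plan((g[0],g[1],.02,a),(g[0],g[1],-.031,a))
E
python3 fl.py
```

```text
scene 409 c [451.7  62.8] sz [177.6  36.3] long deg 89.86 z [0.0056 0.01   0.0136]
 wrist 5974 c [449.   65.3] sz [ 32.2 178.9] long deg 90.11 z [0.0103 0.0115 0.0125]
grip [0.4489 0.1253]
at [0.4489 0.0864 0.0937] [3.1395e+00 4.0000e-04 1.5677e+00] F [ 0.2  0.9 -0.4] w 0.0424 f 0.0 t 21.2
(np.float64(0.4488763509479143), np.float64(0.12531784918560743), 0.02, np.float64(1.5726745485915163)) -> [3.9, -0.03, 7.37] [0.002, 0.0, -0.005]
(np.float64(0.4488763509479143), np.float64(0.12531784918560743), -0.031, np.float64(1.5726745485915163)) -> [3.9, -0.04, 12.47] [0.002, 0.0, -0.005]
```

Call:
move_arm --series '[[[2, 0, 4], [0, 0, 0], 50], [[3.9, 0, 8], [0, 0, 0], 50], [[3.9, 0, 11], [0, 0, 0], 50], [[3.9, 0, 12.4], [0, 0, 0], 50], [[3.9, 0, 12.6], [0, 0, 0], 50], [[3.9, 0, 12.6], [0, 0, 0], 35], [[3.9, 0, 12.6], [0, 0, 0], 20], [[3.9, 0, 12.6], [0, 0, 0], 20], [[3.9, 0, 12.6], [0, 0, 0], 20], [[3.9, 0, 12.6], [0, 0, 0], 20]]' --squeeze 60

```text
clock: 22.07
position: [0.4478, 0.1285, -0.0334]
tool_rot: [-3.141, -0.001, 1.573]
force: [-4.1, 3.8, 10.7]
grip_width: 0.0303
finger_force: 65.5
```

Run:
```python
from h import *
plan((.632,.031,.032,1.541))
```

```text
at [ 0.4478  0.1285 -0.0334] [-3.1413e+00 -1.5000e-03  1.5725e+00] F [-4.1  3.8 10.7] w 0.0303 f 65.5 t 22.1
(0.632, 0.031, 0.032, 1.541) -> [-9.77, 18.4, -6.56] [-0.0, -0.001, 0.032]
```

Call:
move_arm --series '[[[0, 0, -3], [0, 0, 0], 20], [[0, 0, -6], [0, 0, 0], 20], [[-2, 4, -9], [0, 0, 0.032], 20], [[-4, 7.5, -9], [0, 0, 0.032], 20], [[-6, 11, -9], [0, 0, 0.032], 20], [[-8, 14.5, -9], [0, 0, 0.032], 20], [[-9.8, 18, -9], [0, 0, 0.032], 20], [[-9.8, 18.4, -7], [0, 0, 0.032], 20], [[-9.8, 18.4, -5.9], [0, 0, 0.032], 20], [[-9.8, 18.4, -5.9], [0, 0, 0.032], 20], [[-9.8, 18.4, -5.9], [0, 0, 0.032], 20]]'

```text
clock: 22.98
position: [0.631, 0.0301, 0.025]
tool_rot: [-3.139, -0.0, 1.54]
force: [-0.3, 0.5, 0.1]
grip_width: 0.0305
finger_force: 60.3
```

Run:
```python
from h import *
plan()
for n in('scene','wrist'): heldline(n)
```

```text
at [0.631  0.0301 0.025 ] [-3.1393e+00 -4.0000e-04  1.5404e+00] F [-0.3  0.5  0.1] w 0.0305 f 60.3 t 23.0
scene 411 slope along y deg 0.31 roll -3.71 ztop at tcp 0.0686 press: y 62.1 191.3 x at y=-50 2.7 x at y=92 1.2 ang deg -0.59
wrist 6671 slope along y deg -0.15 roll 0.05 ztop at tcp 0.0706 press: y 145.2 217.8 x at y=-50 -1.1 x at y=92 -1.6 ang deg -0.2
```

Call:
move_arm --series '[[[-2, 0.15, 0], [0, 0, 0], 20], [[-4, 0.15, 0], [0, 0, 0], 20], [[-6, 0.15, 0], [0, 0, 0], 20], [[-7, 0.15, 0.1], [0, 0, 0], 20], [[-8, 0.15, 0.2], [0, 0, 0], 20], [[-8.6, 0.15, 0.2], [0, 0, 0], 20], [[-9.1, 0.15, 0.2], [0, 0, 0], 20], [[-9.1, 0.15, 0.2], [0, 0, 0], 20]]'

```text
clock: 23.75
position: [0.6309, -0.0627, 0.0238]
tool_rot: [3.141, 0.0, 1.538]
force: [0.3, 0.2, 0.1]
grip_width: 0.0302
finger_force: 60.3
```

Call:
move_arm --series '[[[-0.3, 0, 0], [0, 0, 0], 20], [[-0.6, 0, 0], [0, 0, 0], 20], [[-0.6, 0, 0], [0, 0, 0], 20]]'

```text
clock: 24.0
position: [0.631, -0.0639, 0.024]
tool_rot: [3.141, -0.005, 1.542]
force: [-0.7, 15.5, 0.4]
grip_width: 0.0303
finger_force: 60.3
```

Run:
```python
from h import *
plan()
heldline('wrist')
```

```text
at [ 0.631  -0.0639  0.024 ] [ 3.141  -0.0049  1.5416] F [-0.7 15.5  0.4] w 0.0303 f 60.3 t 24.0
wrist 6711 slope along y deg -0.13 roll 0.14 ztop at tcp 0.0687 press: y 51.0 124.3 x at y=-50 1.0 x at y=92 0.3 ang deg -0.26
```

Call:
move_arm --series '[[[0.2, 0, 0.2], [0, 0, 0], 20], [[0.2, 0, 0.45], [0, 0, 0], 20], [[0.2, 0, 0.45], [0, 0, 0], 40], [[0.2, 0, 0.45], [0, 0, 0], 50], [[0.2, 0, 0.45], [0, 0, 0], 50], [[0.2, 0, -3], [0, 0, 0], 55], [[2, 0, -7], [0, 0, 0], 60], [[5, 0, -10], [0, 0, 0], 60], [[5, 0, -10], [0, 0, 0], 60], [[5, 0, -10], [0, 0, 0], 60]]'

```text
clock: 24.88
position: [0.6334, -0.0164, 0.1259]
tool_rot: [3.138, -0.0, 1.541]
force: [0.3, -0.5, -0.7]
grip_width: 0.0511
finger_force: 0.0
```

```bash
cat > stack.py <<'E'
from h import *
import sys
z=float(sys.argv[1])
s,p,d=grab('wrist');X=wcloud(s,d); m=reg(X,.6,.66,-.11,.0,z-.008,z+.008); q=X[m]; pr=inpress(q)*1e3
print('outer end y',np.percentile(pr[:,1],[.5,99.5]).round(1),'x',np.percentile(pr[:,0],[1,99]).round(1),'z',np.median(q[:,2]).round(4)); flat('wrist',(.55,.72,-.1,.03),(z-.008,z+.008))
E
python3 stack.py .064
python3 - <<'E'
from h import *
plan((.433,.351,.28,1.596),(.433,.351,.115,1.596))
E
```

```text
outer end y [ 51.4 124.1] x [-15.5  16.1] z 0.0634
 wrist 2123 c [630.8 -68.2] sz [63.7 31.7] long deg 89.22 z [0.0619 0.0634 0.0644]
at [ 0.632  -0.0192  0.1231] [-3.1410e+00  9.0000e-04  1.5384e+00] F [-0.6 -0.8 -0.3] w 0.0513 f 0.0 t 25.0
(0.433, 0.351, 0.28, 1.596) -> [36.34, -21.1, -15.71] [-0.001, 0.001, -0.058]
(0.433, 0.351, 0.115, 1.596) -> [36.36, -21.09, 0.79] [-0.001, 0.001, -0.058]
```

Call:
move_arm --series '[[[2, -1, -4], [0, 0, -0.05], 60], [[5, -3, -7], [0, 0, -0.05], 60], [[8, -5, -9], [0, 0, -0.05], 60], [[11, -7, -11], [0, 0, -0.05], 60], [[14, -9, -13], [0, 0, -0.05], 60], [[17, -11, -14], [0, 0, -0.058], 60], [[20, -13, -14], [0, 0, -0.058], 60], [[23, -15, -14], [0, 0, -0.058], 60], [[26, -17, -14], [0, 0, -0.058], 60], [[29, -19, -14], [0, 0, -0.058], 60], [[32, -20.5, -14], [0, 0, -0.058], 60], [[35, -21, -12], [0, 0, -0.058], 60], [[36.3, -21.1, -10], [0, 0, -0.058], 60], [[36.3, -21.1, -8], [0, 0, -0.058], 60], [[36.3, -21.1, -8], [0, 0, -0.058], 60], [[36.3, -21.1, -8], [0, 0, -0.058], 60]]'

```text
clock: 26.32
position: [0.4331, 0.35, 0.2026]
tool_rot: [-3.139, 0.002, 1.596]
force: [0.0, 0.5, 0.1]
grip_width: 0.051
finger_force: 0.0
```

Run:
```python
from tops import *
plan((.433,.351,.115,1.596))
```

```text
top 994 [0.4318 0.3539 0.1805] [0.032 0.013 0.021]
at [0.4336 0.3503 0.2037] [-3.1408e+00  7.0000e-04  1.5955e+00] F [ 0.6 -0.6  0.5] w 0.0515 f 0.0 t 26.4
(0.433, 0.351, 0.115, 1.596) -> [0.07, -0.05, 8.87] [-0.001, 0.001, -0.001]
```

Call:
move_arm --series '[[[0.1, -0.1, 3], [0, 0, 0], 60], [[0.1, -0.1, 6], [0, 0, 0], 60], [[0.1, -0.1, 8.8], [0, 0, 0], 60], [[0.1, -0.1, 8.8], [0, 0, 0], 60], [[0.1, -0.1, 8.8], [0, 0, 0], 30], [[0.1, -0.1, 8.8], [0, 0, 0], 20], [[0.1, -0.1, 8.8], [0, 0, 0], 20], [[0.1, -0.1, 8.8], [0, 0, 0], 20], [[0.1, -0.1, 8.8], [0, 0, 0], 20], [[0.1, -0.1, 4.8], [0, 0, 0], 20], [[0.1, -0.1, 0.8], [0, 0, 0], 20], [[0.1, -0.1, 0.8], [0, 0, 0], 20], [[0.1, -0.1, 0.8], [0, 0, 0], 20]]' --squeeze 40

```text
clock: 27.45
position: [0.433, 0.353, 0.1985]
tool_rot: [3.138, -0.002, 1.596]
force: [0.4, -0.1, -1.0]
grip_width: 0.0315
finger_force: 43.6
```

Call:
move_arm --series '[[[-4, 0, 0], [0, 0, 0], 20], [[-8, 0, 0], [0, 0, 0], 20], [[-12, 0, 0], [0, 0, 0.026], 20], [[-16, 0, 0], [0, 0, 0.026], 20], [[-20, 0.6, 0], [0, 0, 0.026], 20], [[-24, 0.6, 0], [0, 0, 0.026], 20], [[-28, 0.6, 0], [0, 0, 0.026], 20], [[-32, 0.6, 2], [0, 0, 0.026], 20], [[-36, 0.6, 5], [0, 0, 0.026], 20], [[-38, 0.6, 7], [0, 0, 0.026], 20], [[-38, 0.6, 8], [0, 0, 0.026], 20], [[-38, 0.6, 8], [0, 0, 0.026], 20], [[-38, 0.6, 8], [0, 0, 0.026], 20]]'

```text
clock: 28.53
position: [0.4476, -0.0268, 0.1156]
tool_rot: [-3.141, -0.001, 1.571]
force: [0.1, -0.4, -0.1]
grip_width: 0.0316
finger_force: 43.5
```

Run:
```python
import swing
```

```text
at [ 0.4476 -0.0268  0.1156] [-3.1406e+00 -7.0000e-04  1.5711e+00] F [ 0.1 -0.4 -0.1] w 0.0316 f 43.5 t 28.5
(0.45, -0.03, 0.195, 1.57) -> [-0.31, 0.23, -7.94] [-0.001, -0.001, 0.001]
(0.45, -0.03, 0.104, 1.57) -> [-0.32, 0.24, 1.16] [-0.001, -0.001, 0.001]
(0.45, -0.0022, 0.1016, 1.57) -> [2.46, 0.24, 1.4] [-0.001, -0.001, 0.001]
(0.45, 0.0247, 0.0954, 1.57) -> [5.15, 0.24, 2.03] [-0.001, -0.001, 0.001]
(0.45, 0.05, 0.0846, 1.57) -> [7.68, 0.25, 3.11] [-0.001, -0.001, 0.001]
(0.45, 0.0728, 0.0694, 1.57) -> [9.96, 0.25, 4.63] [-0.001, -0.001, 0.001]
(0.45, 0.0926, 0.0504, 1.57) -> [11.94, 0.25, 6.53] [-0.001, -0.001, 0.001]
(0.45, 0.1086, 0.0282, 1.57) -> [13.54, 0.25, 8.75] [-0.001, -0.001, 0.001]
(0.45, 0.1204, 0.0034, 1.57) -> [14.72, 0.26, 11.23] [-0.001, -0.001, 0.001]
(0.45, 0.1259, -0.0152, 1.57) -> [15.26, 0.26, 13.09] [-0.001, -0.001, 0.001]
(0.45, 0.1284, -0.0288, 1.57) -> [15.51, 0.26, 14.45] [-0.001, -0.001, 0.001]
```

Same swing as before.

Call:
move_arm --series '[[[0.2, 0, 0.8], [0, 0, 0], 20], [[0.3, 0, 1.1], [0, 0, 0], 20], [[2.9, 0, 1.4], [0, 0, 0], 20], [[5.6, 0, 2], [0, 0, 0], 20], [[8.2, 0, 3.1], [0, 0, 0], 20], [[10.4, 0, 4.6], [0, 0, 0], 20], [[12.4, 0, 6.5], [0, 0, 0], 20], [[14, 0, 8.7], [0, 0, 0], 20], [[15.2, 0, 11.2], [0, 0, 0], 20], [[15.7, 0, 13], [0, 0, 0], 20], [[16, 0, 14], [0, 0, 0], 20], [[16, 0, 14.2], [0, 0, 0], 20]]' --squeeze 20

```text
clock: 29.53
position: [0.4472, 0.1341, -0.0272]
tool_rot: [-3.141, -0.0, 1.573]
force: [-0.3, 0.7, 1.3]
grip_width: 0.0311
finger_force: 41.6
```

Call:
move_arm --series '[[[0, 0, 0], [0, 0, 0], 35], [[0, 0, 0], [0, 0, 0], 50], [[0, 0, 0], [0, 0, 0], 50], [[0, 0, -3], [0, 0, 0], 50], [[0, 0, -7], [0, 0, 0], 50], [[-2, 0, -11], [0, 0, 0], 50], [[-4, 0, -12], [0, 0, 0], 50], [[-4, 0, -12], [0, 0, 0], 50], [[-4, 0, -12], [0, 0, 0], 50]]'

```text
clock: 30.28
position: [0.4487, 0.0908, 0.095]
tool_rot: [3.139, 0.001, 1.567]
force: [-0.7, 0.2, -0.2]
grip_width: 0.0429
finger_force: 0.0
```

```bash
python3 fl.py
```

```text
scene 412 c [451.2  68.3] sz [ 35.5 178.9] long deg 90.19 z [0.0057 0.0097 0.0136]
 wrist 5945 c [448.5  69.7] sz [ 32.4 179.8] long deg 90.06 z [0.0104 0.0115 0.0126]
grip [0.4485 0.1297]
at [0.4479 0.0925 0.0938] [ 3.1413 -0.      1.5702] F [ 0.6  0.3 -0.2] w 0.0427 f 0.0 t 30.4
(np.float64(0.448470814240924), np.float64(0.12973698516505278), 0.02, np.float64(1.5719104012000593)) -> [3.73, 0.06, 7.38] [0.0, -0.0, -0.002]
(np.float64(0.448470814240924), np.float64(0.12973698516505278), -0.031, np.float64(1.5719104012000593)) -> [3.73, 0.05, 12.48] [0.0, -0.0, -0.002]
```

Call:
move_arm --series '[[[2, 0, 4], [0, 0, 0], 50], [[3.7, 0, 8], [0, 0, 0], 50], [[3.7, 0, 11], [0, 0, 0], 50], [[3.7, 0, 12.4], [0, 0, 0], 50], [[3.7, 0, 12.6], [0, 0, 0], 50], [[3.7, 0, 12.6], [0, 0, 0], 35], [[3.7, 0, 12.6], [0, 0, 0], 20], [[3.7, 0, 12.6], [0, 0, 0], 20], [[3.7, 0, 12.6], [0, 0, 0], 20], [[3.7, 0, 12.6], [0, 0, 0], 20]]' --squeeze 60

```text
clock: 31.22
position: [0.4476, 0.1298, -0.0325]
tool_rot: [-3.141, -0.0, 1.571]
force: [-0.1, -0.0, 0.0]
grip_width: 0.0304
finger_force: 59.3
```

Run:
```python
from h import *
plan((.633,.031,.044,1.541))
```

```text
at [ 0.4476  0.1298 -0.0325] [-3.1411 -0.      1.5712] F [-0.1 -0.   0. ] w 0.0304 f 59.3 t 31.2
(0.633, 0.031, 0.044, 1.541) -> [-9.89, 18.53, -7.66] [-0.0, -0.0, 0.03]
```

Call:
move_arm --series '[[[0, 0, -3], [0, 0, 0], 20], [[0, 0, -6], [0, 0, 0], 20], [[-2, 4, -9], [0, 0, 0.03], 20], [[-4, 7.5, -10], [0, 0, 0.03], 20], [[-6, 11, -10], [0, 0, 0.03], 20], [[-8, 14.5, -10], [0, 0, 0.03], 20], [[-9.9, 18, -10], [0, 0, 0.03], 20], [[-9.9, 18.5, -8], [0, 0, 0.03], 20], [[-9.9, 18.5, -7.1], [0, 0, 0.03], 20], [[-9.9, 18.5, -7.1], [0, 0, 0.03], 20], [[-9.9, 18.5, -7.1], [0, 0, 0.03], 20]]'

```text
clock: 32.13
position: [0.6319, 0.0312, 0.0384]
tool_rot: [-3.14, -0.0, 1.542]
force: [-0.5, 0.0, -0.3]
grip_width: 0.0305
finger_force: 59.7
```

Run:
```python
from h import *
plan()
for n in('scene','wrist'): heldline(n)
```

```text
at [0.6319 0.0312 0.0384] [-3.1400e+00 -4.0000e-04  1.5416e+00] F [-0.5  0.  -0.3] w 0.0305 f 59.7 t 32.1
scene 424 slope along y deg 0.41 roll -4.02 ztop at tcp 0.0821 press: y 61.7 193.0 x at y=-50 4.9 x at y=92 2.1 ang deg -1.14
wrist 7011 slope along y deg -0.17 roll 0.07 ztop at tcp 0.0838 press: y 146.8 221.7 x at y=-50 0.7 x at y=92 -0.4 ang deg -0.46
```

Call:
move_arm --series '[[[-2, 0.05, 0], [0, 0, 0], 20], [[-4, 0.05, 0], [0, 0, 0], 20], [[-6, 0.05, 0], [0, 0, 0], 20], [[-7.2, 0.05, 0.1], [0, 0, 0], 20], [[-8.2, 0.05, 0.3], [0, 0, 0], 20], [[-8.9, 0.05, 0.3], [0, 0, 0], 20], [[-9.4, 0.05, 0.3], [0, 0, 0], 20], [[-9.4, 0.05, 0.3], [0, 0, 0], 20]]'

```text
clock: 32.9
position: [0.6305, -0.0639, 0.0358]
tool_rot: [3.142, 0.0, 1.54]
force: [-0.0, -0.6, -1.2]
grip_width: 0.0304
finger_force: 59.7
```

Call:
move_arm --series '[[[-0.3, 0, 0], [0, 0, 0], 20], [[-0.6, 0, 0], [0, 0, 0], 20], [[-0.6, 0, 0], [0, 0, 0], 20]]'

```text
clock: 33.15
position: [0.6306, -0.0663, 0.0359]
tool_rot: [3.141, -0.004, 1.543]
force: [-1.2, 10.8, 0.8]
grip_width: 0.0303
finger_force: 59.8
```

Run:
```python
from h import *
plan()
heldline('wrist')
```

```text
at [ 0.6306 -0.0663  0.0359] [ 3.141  -0.0036  1.5429] F [-1.2 10.8  0.8] w 0.0303 f 59.8 t 33.1
wrist 7052 slope along y deg -0.16 roll 0.1 ztop at tcp 0.0805 press: y 48.3 124.1 x at y=-50 1.2 x at y=92 0.1 ang deg -0.48
```

Call:
move_arm --series '[[[0.15, 0, 0.2], [0, 0, 0], 20], [[0.15, 0, 0.45], [0, 0, 0], 20], [[0.15, 0, 0.45], [0, 0, 0], 40], [[0.15, 0, 0.45], [0, 0, 0], 50], [[0.15, 0, 0.45], [0, 0, 0], 50], [[0.15, 0, -3], [0, 0, 0], 55], [[2, 0, -7], [0, 0, 0], 60], [[5, 0, -10], [0, 0, 0], 60], [[5, 0, -10], [0, 0, 0], 60], [[5, 0, -10], [0, 0, 0], 60]]'

```text
clock: 34.03
position: [0.6329, -0.0176, 0.1379]
tool_rot: [3.138, -0.0, 1.543]
force: [0.0, -0.8, -0.6]
grip_width: 0.0508
finger_force: 0.0
```

```bash
python3 stack.py .076
python3 - <<'E'
from h import *
B=(.5,.75,.08,.4); r=[flat(n,B,(.007,.026)) for n in('scene','top','wrist')]
plan()
E
```

```text
outer end y [ 51.4 124.2] x [-15.8  15.8] z 0.0754
 wrist 2158 c [630.5 -68.2] sz [63.8 31.7] long deg 89.38 z [0.0737 0.0754 0.0764]
 scene 566 c [622.4 241. ] sz [ 43.5 182. ] long deg 96.24 z [0.0092 0.0138 0.0178]
 top 587 c [620.7 238.4] sz [ 42.4 177.6] long deg 96.76 z [0.0106 0.0164 0.0217]
 wrist 186 c [615.1 158.1] sz [11.9 15.1] long deg 93.97 z [0.0108 0.0152 0.0167]
at [ 0.6313 -0.0207  0.1345] [-3.1398e+00  4.0000e-04  1.5396e+00] F [ 0.5  0.2 -0.5] w 0.0509 f 0.0 t 34.3
```

Run:
```python
from h import *
X=np.load('top_c.npy');
m=reg(X,.63,.82,.15,.33,.05,.1); q=X[m]; print('capstan',q.min(0).round(3),q.max(0).round(3),q.mean(0).round(3))
near=q[np.hypot(q[:,0]-.614,q[:,1]-.296).argsort()[:3]]; print(near.round(3))
m=reg(X,.55,.75,.33,.48,.03,.13); q=X[m]; print('jar',q.min(0).round(3),q.max(0).round(3))
S=np.load('scene_c.npy'); m=reg(S,.63,.82,.15,.33,.05,.1); q=S[m]; print('capstan sc',q.min(0).round(3),q.max(0).round(3)); print(q[np.hypot(q[:,0]-.614,q[:,1]-.296).argsort()[:3]].round(3))
plan((.615,.294,.10,1.684),(.615,.294,.03,1.684))
```

```text
capstan [0.689 0.164 0.05 ] [0.818 0.33  0.1  ] [0.758 0.236 0.079]
[[0.708 0.259 0.076]
 [0.712 0.262 0.072]
 [0.713 0.259 0.071]]
jar [0.612 0.392 0.032] [0.683 0.462 0.128]
capstan sc [0.689 0.164 0.05 ] [0.82  0.277 0.1  ]
[[0.712 0.262 0.071]
 [0.716 0.259 0.073]
 [0.715 0.256 0.074]]
at [ 0.6313 -0.0207  0.1345] [-3.1398e+00  4.0000e-04  1.5396e+00] F [ 0.5  0.2 -0.5] w 0.0509 f 0.0 t 34.3
(0.615, 0.294, 0.1, 1.684) -> [31.4, -2.61, 3.44] [-0.002, 0.0, -0.144]
(0.615, 0.294, 0.03, 1.684) -> [31.41, -2.6, 10.44] [-0.002, 0.0, -0.144]
```

Call:
move_arm --series '[[[4, 0, 0], [0, 0, -0.05], 62], [[8, -0.5, 0], [0, 0, -0.1], 62], [[12, -1, 0], [0, 0, -0.144], 62], [[16, -1.5, 0], [0, 0, -0.144], 62], [[20, -2, 0], [0, 0, -0.144], 62], [[24, -2.3, 0], [0, 0, -0.144], 62], [[28, -2.6, 1], [0, 0, -0.144], 62], [[31, -2.6, 3], [0, 0, -0.144], 62], [[31.4, -2.6, 5], [0, 0, -0.144], 62], [[31.4, -2.6, 5], [0, 0, -0.144], 62], [[31.4, -2.6, 5], [0, 0, -0.144], 62]]'

```text
clock: 35.2
position: [0.6148, 0.2942, 0.0842]
tool_rot: [-3.139, 0.001, 1.685]
force: [0.1, -0.9, 0.6]
grip_width: 0.0531
finger_force: 0.0
```

Run:
```python
from h import *
for n in('scene','top'): flat(n,(.5,.75,.08,.4),(.007,.026))
c,a=flat('wrist',(.5,.75,.08,.4),(.007,.026)); g=c+.055*np.array([np.cos(a),np.sin(a)])
plan((*g.round(4),-.033,a))
```

```text
scene 570 c [622.9 240.9] sz [ 42.7 182.1] long deg 96.13 z [0.0096 0.014  0.0172]
 top 39 c [733.2 193.3] sz [22.6 23.7] long deg 153.91 z [0.008  0.0119 0.0243]
 wrist 7381 c [620.3 242.5] sz [ 40.1 180. ] long deg 96.01 z [0.0143 0.0154 0.0165]
at [0.6163 0.2938 0.0866] [3.1406e+00 1.0000e-04 1.6828e+00] F [0.4 0.5 0.1] w 0.0532 f 0.0 t 35.4
(np.float64(0.6145), np.float64(0.2972), -0.033, np.float64(1.6757377234962783)) -> [0.36, -0.15, 11.96] [0.001, 0.0, 0.007]
```

Call:
move_arm --series '[[[0.4, -0.1, 4], [0, 0, 0.007], 62], [[0.4, -0.1, 8], [0, 0, 0.007], 62], [[0.4, -0.1, 11], [0, 0, 0.007], 62], [[0.4, -0.1, 12], [0, 0, 0.007], 62], [[0.4, -0.1, 12], [0, 0, 0.007], 62], [[0.4, -0.1, 12], [0, 0, 0.007], 45], [[0.4, -0.1, 12], [0, 0, 0.007], 35], [[0.4, -0.1, 12], [0, 0, 0.007], 35], [[0.4, -0.1, 12], [0, 0, 0.007], 35], [[0.4, -0.1, 12], [0, 0, 0.007], 35]]' --squeeze 60

```text
clock: 36.18
position: [0.6151, 0.2988, -0.0325]
tool_rot: [3.139, -0.0, 1.677]
force: [-0.7, -1.9, 7.9]
grip_width: 0.0384
finger_force: 61.8
```

Run:
```python
from h import *
plan((.633,.026,.06,1.541))
```

```text
at [ 0.6151  0.2988 -0.0325] [ 3.1395e+00 -3.0000e-04  1.6768e+00] F [-0.7 -1.9  7.9] w 0.0384 f 61.8 t 36.2
(0.633, 0.026, 0.06, 1.541) -> [-27.31, -1.09, -9.26] [0.002, -0.0, 0.136]
```

Call:
move_arm --series '[[[0, 0, -3], [0, 0, 0], 35], [[0, 0, -7], [0, 0, 0], 35], [[-2, 0, -10], [0, 0, 0.03], 35], [[-6, 0, -11], [0, 0, 0.07], 35], [[-10, -0.4, -11], [0, 0, 0.1], 35], [[-14, -0.6, -11], [0, 0, 0.136], 35], [[-18, -0.8, -11], [0, 0, 0.136], 35], [[-22, -1, -11], [0, 0, 0.136], 35], [[-25, -1.1, -11], [0, 0, 0.136], 35], [[-27, -1.1, -10], [0, 0, 0.136], 35], [[-27.3, -1.1, -8.7], [0, 0, 0.136], 35], [[-27.3, -1.1, -8.7], [0, 0, 0.136], 35], [[-27.3, -1.1, -8.7], [0, 0, 0.136], 35]]'

```text
clock: 37.27
position: [0.6318, 0.0272, 0.0529]
tool_rot: [-3.141, -0.001, 1.542]
force: [0.8, 0.4, -0.7]
grip_width: 0.0387
finger_force: 60.9
```

Run:
```python
from h import *
plan()
for n in('scene','wrist'): heldline(n)
```

```text
at [0.6318 0.0272 0.0529] [-3.1411e+00 -6.0000e-04  1.5420e+00] F [ 0.8  0.4 -0.7] w 0.0387 f 60.9 t 37.3
scene 539 slope along y deg 0.37 roll -1.53 ztop at tcp 0.0999 press: y 59.5 189.6 x at y=-50 2.5 x at y=92 0.9 ang deg -0.66
wrist 9881 slope along y deg -0.2 roll -0.18 ztop at tcp 0.1012 press: y 145.2 223.1 x at y=-50 -1.6 x at y=92 -1.4 ang deg 0.07
```

Call:
move_arm --series '[[[-2, 0.15, 0], [0, 0, 0], 35], [[-4, 0.15, 0], [0, 0, 0], 35], [[-6, 0.15, 0], [0, 0, 0], 35], [[-7.4, 0.15, 0.2], [0, 0, 0], 35], [[-8.4, 0.15, 0.4], [0, 0, 0], 35], [[-9, 0.15, 0.4], [0, 0, 0], 35], [[-9.6, 0.15, 0.4], [0, 0, 0], 35], [[-9.6, 0.15, 0.4], [0, 0, 0], 35]]'

```text
clock: 38.03
position: [0.6308, -0.0701, 0.0487]
tool_rot: [-3.142, 0.0, 1.541]
force: [0.0, -0.8, -1.5]
grip_width: 0.0385
finger_force: 60.9
```

Call:
move_arm --series '[[[-0.3, 0, 0], [0, 0, 0], 35], [[-0.5, 0, 0], [0, 0, 0], 35], [[-0.5, 0, 0], [0, 0, 0], 35]]'

```text
clock: 38.28
position: [0.6309, -0.0708, 0.049]
tool_rot: [3.141, -0.004, 1.544]
force: [-0.4, 13.0, -0.5]
grip_width: 0.038
finger_force: 61.0
```

Run:
```python
from h import *
plan()
heldline('wrist')
```

```text
at [ 0.6309 -0.0708  0.049 ] [ 3.1412 -0.0041  1.5444] F [-0.4 13.  -0.5] w 0.038 f 61.0 t 38.3
wrist 9942 slope along y deg -0.14 roll -0.12 ztop at tcp 0.0968 press: y 47.1 124.2 x at y=-50 -0.0 x at y=92 0.4 ang deg 0.16
```

Call:
move_arm --series '[[[0.15, 0, 0.3], [0, 0, 0], 35], [[0.15, 0, 0.5], [0, 0, 0], 35], [[0.15, 0, 0.5], [0, 0, 0], 50], [[0.15, 0, 0.5], [0, 0, 0], 60], [[0.15, 0, 0.5], [0, 0, 0], 60], [[0.15, 0, -3], [0, 0, 0], 60], [[2, 0, -7], [0, 0, 0], 60], [[5, 0, -10], [0, 0, 0], 60], [[5, 0, -10], [0, 0, 0], 60], [[5, 0, -10], [0, 0, 0], 60]]'

```text
clock: 39.17
position: [0.6331, -0.0227, 0.1509]
tool_rot: [3.138, -0.0, 1.544]
force: [-1.1, -0.9, -0.9]
grip_width: 0.0511
finger_force: 0.0
```

```bash
python3 stack.py .092
python3 - <<'E'
from h import *
plan()
s,p,d=grab('scene'); X=cloud('scene',d)
hsv=cv2.cvtColor(p,cv2.COLOR_RGB2HSV); w=(hsv[...,0]<20)&(hsv[...,1]>70)
m=reg(X,.4,.75,-.33,-.14,.2,.4)&w; q=X[m]; print(q.min(0).round(3),q.max(0).round(3),np.median(q,0).round(3)); pr=inpress(q); print(np.median(pr,0).round(4),np.ptp(pr,0).round(3))
S=np.r_['0,2',press(-.102,-.049)]; print('lever grip world',S, press(-.123,-.049))
E
```

```text
outer end y [ 51.6 124.2] x [-19.3  19.9] z 0.0914
 wrist 2879 c [631.1 -68.3] sz [63.9 40.3] long deg 88.65 z [0.0899 0.0914 0.0925]
at [ 0.6318 -0.0255  0.1481] [-3.1410e+00  9.0000e-04  1.5415e+00] F [-0.8 -0.9 -0. ] w 0.0512 f 0.0 t 39.3
[ 0.5   -0.219  0.288] [ 0.568 -0.196  0.342] [ 0.533 -0.208  0.317]
[-0.0936 -0.0497] [0.068 0.023]
lever grip world [[ 0.52457612 -0.20691841]] [ 0.50358557 -0.20628851]
```

Run:
```python
from h import *
plan((.56,-.02,.36,1.541),(.5316,-.2076,.36,1.541))
```

```text
at [ 0.6316 -0.0258  0.1476] [-3.1402e+00  8.0000e-04  1.5409e+00] F [ 0.9  0.8 -1. ] w 0.0515 f 0.0 t 39.3
(0.56, -0.02, 0.36, 1.541) -> [0.35, -7.2, -21.23] [-0.001, 0.001, -0.0]
(0.5316, -0.2076, 0.36, 1.541) -> [-18.49, -9.48, -21.21] [-0.001, 0.001, -0.0]
```

Call:
move_arm --series '[[[1, 0, -4], [0, 0, 0], 0], [[1, -1, -8], [0, 0, 0], 0], [[0.5, -3, -12], [0, 0, 0], 0], [[0.4, -5, -16], [0, 0, 0], 0], [[0.3, -7, -20], [0, 0, 0], 0], [[0, -7.5, -21.2], [0, 0, 0], 0], [[-4, -8, -21.2], [0, 0, 0], 0], [[-8, -8.5, -21.2], [0, 0, 0], 0], [[-12, -9, -21.2], [0, 0, 0], 0], [[-16, -9.5, -21.2], [0, 0, 0], 0], [[-18.5, -9.5, -21.2], [0, 0, 0], 0], [[-18.5, -9.5, -21.2], [0, 0, 0], 0], [[-18.5, -9.5, -21.2], [0, 0, 0], 0]]'

```text
clock: 40.4
position: [0.5309, -0.2093, 0.3593]
tool_rot: [-3.14, -0.001, 1.538]
force: [0.2, 0.9, 0.4]
grip_width: -0.0001
finger_force: 0.0
```

```bash
cat > lev.py <<'E'
from h import *
s,p,d=grab('scene'); X=cloud('scene',d)
hsv=cv2.cvtColor(p,cv2.COLOR_RGB2HSV); w=(hsv[...,0]<20)&(hsv[...,1]>70)
q=X[reg(X,.4,.62,-.24,-.17,.06,.4)&w]; pr=inpress(q)
a=np.arctan2(q[:,2]-.195-.009,.05-pr[:,0]); print('lever pts',len(q),'angle ~',round(np.radians(37)-np.median(a)+0,3),'med',np.median(pr,0).round(3),np.median(q[:,2]).round(3))
E
python3 lev.py
python3 - <<'E'
from h import *
import math
s,p,d=grab('wrist'); save('w9.png',cv2.resize(p[120:400,120:520],(700,490)))
wp=[]
for th in (0,.2,.4,.6,.8,.95,1.05,1.13):
    f=math.radians(37)-th; x=.05-.19*math.cos(f)+.011*math.sin(f); z=.195+.19*math.sin(f)+.011*math.cos(f)+.012*abs(math.tan(f))
    wp.append((*press(x,-.0495).round(4),round(z-.033,4),1.541))
plan(*wp)
E
```

```text
lever pts 333 angle ~ -0.018 med [-0.093 -0.049] 0.316
at [ 0.5316 -0.2066  0.36  ] [-3.1406e+00 -8.0000e-04  1.5416e+00] F [-0.1  0.1  0.1] w 0.0002 f 0.0 t 40.5
(np.float64(0.5314), np.float64(-0.2076), 0.2942, 1.541) -> [-0.1, -0.01, 6.58] [-0.001, -0.001, 0.001]
(np.float64(0.5099), np.float64(-0.207), 0.2596, 1.541) -> [-0.11, -2.16, 10.04] [-0.001, -0.001, 0.001]
(np.float64(0.495), np.float64(-0.2065), 0.2219, 1.541) -> [-0.1, -3.64, 13.81] [-0.001, -0.001, 0.001]
(np.float64(0.4873), np.float64(-0.2063), 0.1822, 1.541) -> [-0.11, -4.41, 17.78] [-0.001, -0.001, 0.001]
(np.float64(0.4871), np.float64(-0.2063), 0.1455, 1.541) -> [-0.11, -4.42, 21.45] [-0.001, -0.001, 0.001]
(np.float64(0.492), np.float64(-0.2064), 0.1193, 1.541) -> [-0.11, -3.93, 24.07] [-0.001, -0.001, 0.001]
(np.float64(0.4976), np.float64(-0.2066), 0.1025, 1.541) -> [-0.12, -3.37, 25.75] [-0.001, -0.001, 0.001]
(np.float64(0.5033), np.float64(-0.2068), 0.0896, 1.541) -> [-0.12, -2.8, 27.04] [-0.001, -0.001, 0.001]
```

View pics/w9.png

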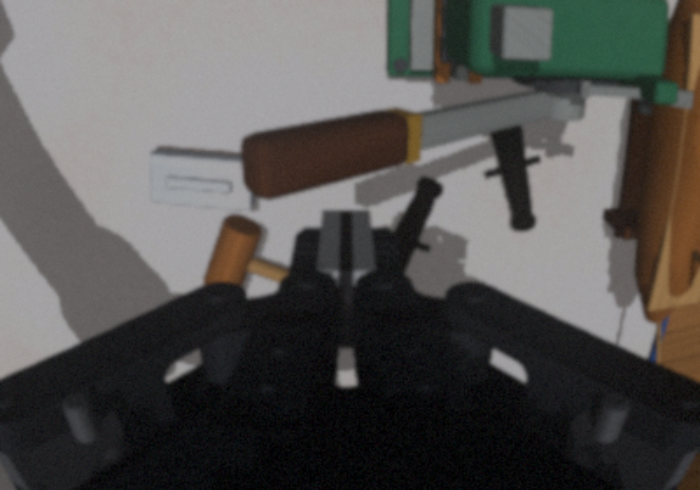

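The lever grip lies at (255–415, 150), in line ahead of the closed fingertips at (345, 230) as they descend. I'll press down along the arc.

Call:
move_arm --series '[[[0, 0, 3], [0, 0, 0], 0], [[0, 0, 6], [0, 0, 0], 0], [[0, -0.5, 7.5], [0, 0, 0], 0], [[0, -1.2, 9], [0, 0, 0], 0], [[0, -2.1, 10.5], [0, 0, 0], 0], [[0, -2.1, 10.5], [0, 0, 0], 0]]'

```text
clock: 41.0
position: [0.5087, -0.2052, 0.2533]
tool_rot: [-3.138, -0.001, 1.543]
force: [0.5, -1.3, 4.8]
grip_width: -0.0002
finger_force: 3.1
```

```bash
python3 lev.py
python3 - <<'E'
from h import *
plan()
E
```

```text
lever pts 166 angle ~ 0.209 med [-0.098 -0.052] 0.274
at [ 0.5101 -0.2054  0.2551] [-3.1397e+00 -4.0000e-04  1.5429e+00] F [ 0.9 -0.3  2.6] w -0.0001 f 0.6 t 41.0
```

Call:
move_arm --series '[[[0, -0.8, 1.8], [0, 0, 0], 0], [[0, -1.5, 3.5], [0, 0, 0], 0], [[0, -1.9, 5.5], [0, 0, 0], 0], [[0, -2.3, 7.5], [0, 0, 0], 0], [[0, -2.4, 9.3], [0, 0, 0], 0], [[0, -2.3, 11], [0, 0, 0], 0], [[0, -2.1, 12.3], [0, 0, 0], 0], [[0, -1.8, 13.6], [0, 0, 0], 0], [[0, -1.6, 14.4], [0, 0, 0], 0], [[0, -1.6, 14.4], [0, 0, 0], 0]]'

```text
clock: 41.88
position: [0.4954, -0.2054, 0.1111]
tool_rot: [-3.141, -0.0, 1.542]
force: [-3.9, -1.0, 3.8]
grip_width: -0.0002
finger_force: 2.4
```

```bash
python3 lev.py
python3 - <<'E'
from h import *
plan()
E
```

```text
lever pts 85 angle ~ 0.991 med [-0.107 -0.054] 0.147
at [ 0.4953 -0.2055  0.1118] [-3.1413e+00 -1.0000e-04  1.5423e+00] F [-3.1  0.4  3.9] w 0.0002 f 2.5 t 41.9
```

Call:
move_arm --series '[[[0, 0.2, 0.6], [0, 0, 0], 0], [[0, 0.4, 1.2], [0, 0, 0], 0], [[0, 0.6, 1.7], [0, 0, 0], 0], [[0, 0.8, 2.1], [0, 0, 0], 0], [[0, 0.8, 2.1], [0, 0, 0], 0]]'

```text
clock: 42.35
position: [0.5031, -0.2058, 0.0905]
tool_rot: [3.142, -0.0, 1.542]
force: [-3.3, 1.0, 6.4]
grip_width: -0.0003
finger_force: 3.2
```

```bash
python3 lev.py
python3 - <<'E'
from h import *
plan()
E
```

```text
lever pts 78 angle ~ 1.111 med [-0.099 -0.054] 0.127
at [ 0.503  -0.2059  0.0908] [ 3.1415e+00 -1.0000e-04  1.5419e+00] F [-4.5  1.8  5.5] w -0.0001 f 3.2 t 42.4
```

Call:
move_arm --series '[[[0, 0.1, 0.3], [0, 0, 0], 0], [[0, 0.2, 0.6], [0, 0, 0], 0], [[0, 0.2, 0.6], [0, 0, 0], 0]]'

```text
clock: 42.65
position: [0.5055, -0.2059, 0.085]
tool_rot: [3.14, -0.0, 1.542]
force: [-3.1, 0.5, 6.2]
grip_width: -0.0002
finger_force: 3.3
```

Call:
move_arm --series '[[[0, 0, -1], [0, 0, 0], 0], [[0, -0.3, -2], [0, 0, 0], 0], [[0, -0.6, -3], [0, 0, 0], 0], [[0, -0.6, -3], [0, 0, 0], 0]]'

```text
clock: 42.98
position: [0.4996, -0.2062, 0.1171]
tool_rot: [3.139, 0.001, 1.542]
force: [-0.0, 0.2, -0.1]
grip_width: 0.0001
finger_force: 0.0
```

```bash
python3 lev.py
python3 - <<'E'
from h import *
plan()
E
```

```text
lever pts 104 angle ~ 1.031 med [-0.109 -0.052] 0.139
at [ 0.4994 -0.2063  0.1161] [3.1392e+00 1.0000e-03 1.5413e+00] F [-0.5 -0.2 -0.2] w -0.0002 f 0.0 t 43.0
```

Call:
move_arm --series '[[[0, -3, -4], [0, 0, 0], 0], [[0, -5, -8], [0, 0, 0], 0], [[0, -5, -12], [0, 0, 0], 0], [[3, -5, -16], [0, 0, 0], 0], [[7, -5, -18], [0, 0, 0], 0], [[11, -4, -18], [0, 0, 0], 0], [[15, -2, -18], [0, 0, 0], 0], [[19, 1, -18], [0, 0, 0], 0], [[22, 4, -18], [0, 0, 0], 0], [[22, 6, -18], [0, 0, 0], 0], [[22, 6, -18], [0, 0, 0], 0], [[22, 6, -18], [0, 0, 0], 0]]'

```text
clock: 44.03
position: [0.566, 0.0142, 0.2937]
tool_rot: [-3.14, -0.002, 1.544]
force: [-0.7, -0.6, -0.9]
grip_width: -0.0002
finger_force: 0.0
```

```bash
python3 lev.py; python3 stack.py .092
python3 - <<'E'
from h import *
plan()
s,p,d=grab('wrist'); s,q,d=grab('scene')
save('f.png',np.hstack([cv2.resize(p[120:400,100:540],(440,280)),cv2.resize(q[140:340,180:420],(336,280))]))
E
```

```text
lever pts 131 angle ~ 1.029 med [-0.119 -0.051] 0.134
outer end y [ 51.4 124. ] x [-19.9  19.8] z 0.0914
 wrist 1215 c [630.8 -68.3] sz [63.4 40.1] long deg 88.8 z [0.0885 0.0914 0.0927]
at [0.5647 0.0116 0.2947] [-3.1415e+00  5.0000e-04  1.5410e+00] F [-0.4 -0.3 -0.4] w 0.0003 f 0.0 t 44.2
```

View pics/f.png

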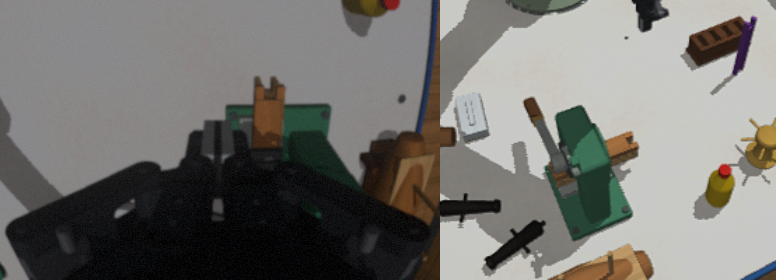

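The lever is down and latched, and the caul sits home on the stack at scene crop (620, 145). The rack is empty and the bystanders look undisturbed.

```bash
python3 -c "
from workcell import bot
print(bot.job_done())"
```

```text
the job is handed in; nothing more can be done
None
```

I handed the job in with three strips and the caul stacked home on the key, the lever latched at about 1.03 rad and the robot clear; the pawl and platen were not read directly, and no verdict came back.

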